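Seal the passed sensor modules with the automatic punch and sort them

ROBOT

A 7-joint arm with a two-finger parallel gripper is mounted at the origin on a cart in front of the work surface, level with it; the furniture and walls round the work are solid. World frame = base frame: x ahead of the robot, y to its left, z up, the work surface at z = 0. Lengths are in m, angles in rad, forces in N, time in s.
With the tool pointing down it reaches from about 0.4 to 0.85 m from the base axis. Payload 4.5 kg.
Tool frame: the origin (TCP) lies at the centre of the arm's flange, where the gripper is bolted on; the fingertips stand 166 mm ahead of it and the grasp point (between the pads) lies 147 mm ahead of it (r.grip_depth is the distance from the TCP to the grasp point, in m); z points along the fingers, y is the line along which they close (so a half turn about z gives the same grasp; the last joint's range is limited). The gripper opens to 88 mm and grips with 3 to 60 N. Pads are 18 mm wide; open, the fingers measure 123 mm over their backs; the gripper's body (75 mm by 187 mm) begins 45 mm behind the grasp point.
Start: joints at [-1.293, 0.689, -0.195, 1.565, 0.157, 0.902, -0.215], TCP at [0.151, 0.607, 0.405] pointing down, gripper open.
Joint ranges: [-3.01, 3.01], [-0.46, 2.08], [-1.47, 1.51], [0.13, 2.56], [-1, 4.14], [0.04, 2.09], [-2.66, 2.66]. Speed limits (rad/s): [2.57, 2.57, 3.14, 3.14, 3.14, 3.14, 3.14].

INTERFACE

Orientations are given as a unit quaternion [x, y, z, w].
In Python, from plant import status, cams, r, finder gives the robot as it stands.
- The arm moves only by the tool play_rows, never from a script. Its argument "rows" is a list of rows, each a list of 7 numbers: the opening in per cent of the stroke, from 0 (shut) to 100 (fully open), then the shift along the tool's x, y, z in m, then the turn, a rotation vector about the tool's x, y, z in degrees. A call has 1 to 8 rows; each row shifts and turns the commanded pose from where the row before left it, along the tool's axes as they then stand; what a row does not reach is not made up. A row lasts 1/8 s, in which the tool goes at most 62.5 mm and 10.7 degrees, less where a joint would pass 70% of its speed; a pose out of reach is approached as far as the arm can. A call with a gripper value outside its range is refused whole. The fingers move at their own pace and stop on an object; "grip_force" is the grip in N (left out, the last holds). Time passes only in rows, so rows that do not move let the fingers close. It gives the time, the measured TCP pose, the force, the opening and the grip force at its end, in the units of the state.
- status.get_state(): the state, without advancing time (a new reading comes with each control period).
- cams.snapshot(name): name is "scene" or "top"; returns the picture (480x640x3 uint8, red, green, blue); there is no depth.
- cams.camera_params(name): a dict with "vfov" (degrees; the focal length in pixels is half the picture's height over the tangent of half this angle, whatever the lens; pixels are square), "cx", "cy" (the principal point, pixels), "R" (3x3) and "t" (3): a world point X has camera coordinates R X + t. Camera axes: x right, y down, z forward; pixel columns grow to the right and rows downward; lengths in m; the calibration is good to about 2 mm. A picture is of the moment at which its call begins. camera_params takes no time and is no camera call.
- r.finish_job(): hands the job in; it is judged then, once.
Trained networks look in the newest picture that a camera, given by its name, has taken for a name from the list of things; names that differ only in an ending like _2 or _b are one class to them, and where a whole thing is asked for, a point or a joint stands for the part that bears it (a point fixed in the world has none). Each returns a list of dicts, best first, with "score" (0 to 1); they miss things now and then, are a little off and sometimes report something else, mostly with a low value. They report only what shows in the picture. A call takes as long as a camera call. They do not tell look-alikes from the thing itself.
- finder.spot_in(camera, label): "at" ([x, y, z] in m, in the coordinates of the camera as it stood for that picture, good to about 4 mm: the middle of the surface that is visible of it).
- finder.regions_of(camera, label): "mask" (480x640 bool, what is visible of it).
The state is a dict: "clock": time; "q": joint angles; "qd": joint speeds; "joint_torque": joint torques, N m; "tool_pos": TCP position; "eef_rot": TCP orientation; "contact_force": force on the tool from outside, world axes, zero at the start; "moment": the same for the moment, N m; "opening": opening from 0.0 (shut) to 1.0 (fully open); "finger_force": force on a finger pad.
Only numpy, scipy, OpenCV 4.12 (cv2) and the standard library are available. Lean on these libraries where they do the work, as an engineer would, in place of code of your own. Each camera call takes 0.05 s, during which the arm holds its last target. There are 200 camera calls.

TASK

Take the automatic punch from its block and seal every sensor module with a round tag: set the tip on the brass pin in its well and press straight down until the punch snaps and the pin is driven fully home; leave the pins of the modules with a cross tag as they are. Stand the punch back in its block and lay every module flat in the tray whose badge matches its tag, round with round and cross with cross. Leave the petri dish, the small carton and the timer where they are.

Things in the scene. Friction and masses are not known exactly. Their poses are not given: they have to be found in the camera images.
- module_pass_1: PASSED: sensor module with a black round tag 18 mm across on top. Aluminium block 36 x 44 x 22 mm (its x, y, z), origin under its centre. Tag at local y +11 mm; at local y -11 mm a square well 16 mm wide, open on top, with the brass seal pin head in it. Grasp from above across local x (36 mm), fingertips 3 to 12 mm above what it lies on. May be absent.
- module_pass_2: PASSED: sensor module with a black round tag 18 mm across on top. Aluminium block 36 x 44 x 22 mm (its x, y, z), origin under its centre. Tag at local y +11 mm; at local y -11 mm a square well 16 mm wide, open on top, with the brass seal pin head in it. Grasp from above across local x (36 mm), fingertips 3 to 12 mm above what it lies on. May be absent.
- module_pass_3: PASSED: sensor module with a black round tag 18 mm across on top. Aluminium block 36 x 44 x 22 mm (its x, y, z), origin under its centre. Tag at local y +11 mm; at local y -11 mm a square well 16 mm wide, open on top, with the brass seal pin head in it. Grasp from above across local x (36 mm), fingertips 3 to 12 mm above what it lies on. May be absent.
- module_reject_1: REJECTED: sensor module with a black X-shaped (diagonal cross) tag about 19 mm across on top. Aluminium block 36 x 44 x 22 mm (its x, y, z), origin under its centre. Tag at local y +11 mm; at local y -11 mm a square well 16 mm wide, open on top, with the brass seal pin head in it. Grasp from above across local x (36 mm), fingertips 3 to 12 mm above what it lies on. May be absent.
- module_reject_2: REJECTED: sensor module with a black X-shaped (diagonal cross) tag about 19 mm across on top. Aluminium block 36 x 44 x 22 mm (its x, y, z), origin under its centre. Tag at local y +11 mm; at local y -11 mm a square well 16 mm wide, open on top, with the brass seal pin head in it. Grasp from above across local x (36 mm), fingertips 3 to 12 mm above what it lies on. May be absent.
- pin_pass_1 (a joint): how far the seal pin of module_pass_1 is driven in: 0 = proud (head 3 mm below the module's top), 0.005 m = fully home (head 8 mm below the top); it moves down only above about 11.5 N and stays where it is pushed
- seal_pass_1 (a point): centre of the top of that pin's round brass head (13 mm across), in module_pass_1's well: 19 mm above the module's underside while proud, 14 mm when home
- pin_pass_2 (a joint): how far the seal pin of module_pass_2 is driven in: 0 = proud (head 3 mm below the module's top), 0.005 m = fully home (head 8 mm below the top); it moves down only above about 11.5 N and stays where it is pushed
- seal_pass_2 (a point): centre of the top of that pin's round brass head (13 mm across), in module_pass_2's well: 19 mm above the module's underside while proud, 14 mm when home
- pin_pass_3 (a joint): how far the seal pin of module_pass_3 is driven in: 0 = proud (head 3 mm below the module's top), 0.005 m = fully home (head 8 mm below the top); it moves down only above about 11.5 N and stays where it is pushed
- seal_pass_3 (a point): centre of the top of that pin's round brass head (13 mm across), in module_pass_3's well: 19 mm above the module's underside while proud, 14 mm when home
- pin_reject_1 (a joint): how far the seal pin of module_reject_1 is driven in: 0 = proud (head 3 mm below the module's top), 0.005 m = fully home (head 8 mm below the top); it moves down only above about 11.5 N and stays where it is pushed
- pin_reject_2 (a joint): how far the seal pin of module_reject_2 is driven in: 0 = proud (head 3 mm below the module's top), 0.005 m = fully home (head 8 mm below the top); it moves down only above about 11.5 N and stays where it is pushed
- punch: automatic punch, a round steel tool hanging upright in its block, tip down; z up its axis, origin at the centre of its flange's underside. Flange 32 mm across, z 0 to 5 mm; above it a dark knurled barrel 20 mm across, to z 60 mm: grip it with the fingertips just above the flange (z 7 mm) so that they can bear on it; below it a neck 16 mm across to z -26 mm, then the sprung nose
- punch_tip (a point): the flat end, 6 mm wide, of the nose, 46 mm below the flange's underside while the nose is out
- punch_nose (a joint): how far the nose is pressed into the barrel: 0 out, 0.008 m bottomed. Load rises to about 5 N at 2 mm, then the spring trips: the load falls away and the nose snaps in past 7 mm. Pressing on drives the seal pin (11.5 N) 5 mm: the barrel sinks 13 mm from first touch to a hard stop; 16 to 20 N is ample. The nose springs out again when lifted
- holder: the black punch block, fixed, 46 x 46 x 50 mm (54 mm square foot), origin at the centre of its underside, with a 22 mm upright through hole in the middle; the punch hangs in it by its flange
- holder_top (a point): centre of the hole's mouth on the block's top, 50 mm above the worktop
- tray_pass: grey tray for passed modules, fixed, 100 x 160 mm (its x, y) and 12 mm high, walls and floor 3 mm thick, origin at the centre of its underside; an aluminium tab at the middle of its far (+x) edge bears a black round badge 18 mm across. Room for three modules end to end: module y along tray y, at tray y -52, 0 and +52 mm
- tray_reject: grey tray for rejected modules, fixed, 100 x 160 mm (its x, y) and 12 mm high, walls and floor 3 mm thick, origin at the centre of its underside; an aluminium tab at the middle of its far (+x) edge bears a black X-shaped badge. Room for three modules end to end: module y along tray y, at tray y -52, 0 and +52 mm
- petri_1: bystander: closed petri dish, 61 mm wide, 16 mm high, loose, origin under its centre; leave it where it is. Behind it a tall instrument, 0.33 m high, has its face at x = 0.57 m, y -0.1 to 0.28 m; a tall reactor to the right begins at x = 0.47 m, y below -0.29 m: keep the gripper clear of both
- fuse_pack: bystander: small white carton, 24 x 36 x 11 mm, loose, origin under its centre; leave it where it is
- timer: bystander: white lab timer, 66 x 62 x 20 mm, loose, origin under its centre; leave it where it is
There are look-alikes about, which are no part of the job. Leave any brown look-alike of the module_pass_3 alone.

How it is judged:
By the outcome, as a careful person would: the job done as asked, in the order asked, and still so for the second after the job is handed in, with the robot touching nothing.
Of module_pass_1, module_pass_2, module_pass_3 only 2 to 3 are there at a start; the rules pass over those that are not, and their reading is None.
Of module_reject_1, module_reject_2 only 1 to 2 are there at a start; the rules pass over those that are not, and their reading is None.
At some moment in a run one of module_pass_1, module_pass_2, module_pass_3, module_reject_1, module_reject_2 may be knocked a few centimetres aside while the robot is not near it.
It also fails if it takes over 210 s, if anything falls off the work surface, if the arm or the gripper's body presses on something with over 40 N, if the wrist force passes 120 N, or if a joint passes its speed limit or range.

## Working session

There is one attempt and no reset: what is moved stays moved. The work goes in short steps, Python scripts to look and compute and a tool call to move; the robot and the scene stay as the last step left them, time stands still between calls to the robot, and variables do not carry over. Pictures are saved under pics/ and viewed, at most 14 in all, crops included, and the job is handed in when it is done.

Besides the shell and the picture viewer there is one more tool, called after ">>>" as name([rows], argument=value, ...), one row to a line, values as JSON. play_rows: Moves the arm, as the interface text tells. Its arguments: {"type":"object","properties":{"rows":{"type":"array","items":{"type":"array","items":{"type":"number"}}},"grip_force":{"type":"number"}},"required":["rows"]}

```bash
ls; mkdir -p pics; python3 - <<'E'
from plant import status,cams,r,finder
import cv2,numpy as np
print(status.get_state()); print(r.grip_depth)
for n in("scene","top"):
    p=cams.camera_params(n);print(n,p)
    cv2.imwrite(f"pics/{n}0.png",cams.snapshot(n)[:,:,::-1])
E
```

```text
pics
{'clock': 0.0, 'q': array([-1.29320404,  0.68997032, -0.19451266,  1.56635068,  0.15733968,
        0.90251487, -0.21509312]), 'qd': array([ 1.19106804e-03, -1.03809399e-03, -2.08561540e-04, -5.03020296e-05,
       -6.67489997e-04, -2.31132853e-04, -5.96813403e-04]), 'joint_torque': array([ 2.19726981e-04, -5.27559686e+01, -1.26671042e+00, -1.53431958e+01,
       -5.25825389e-02,  6.62187027e-03,  1.73684712e-04]), 'tool_pos': array([0.15081742, 0.60618583, 0.40391649]), 'eef_rot': array([ 1.21537023e-01,  9.92586469e-01, -9.23258418e-04, -2.75323878e-05]), 'contact_force': array([-0.52772835, -0.44354701,  0.22782123]), 'moment': array([-0.05453666, -0.00909197, -0.00342147]), 'finger_force': 0.0, 'opening': 0.9979157083270774}
0.1473
scene {'vfov': 44.790542733014824, 'cx': 330.66017220947833, 'cy': 239.3280136572206, 'R': array([[-0.81296994, -0.58225422,  0.00773935],
       [-0.2506217 ,  0.33787077, -0.90721117],
       [ 0.52561263, -0.73947506, -0.42060433]]), 't': array([0.51008553, 0.17462002, 1.20175775])}
top {'vfov': 52.04278008623605, 'cx': 316.403114560064, 'cy': 240.66430429165993, 'R': array([[-2.51293637e-02, -9.99679824e-01, -2.96048585e-03],
       [-9.95599783e-01,  2.52940095e-02, -9.02290688e-02],
       [ 9.02750621e-02,  6.80059985e-04, -9.95916638e-01]]), 't': array([0.12249114, 0.56226998, 1.02392345])}
```

View pics/scene0.png

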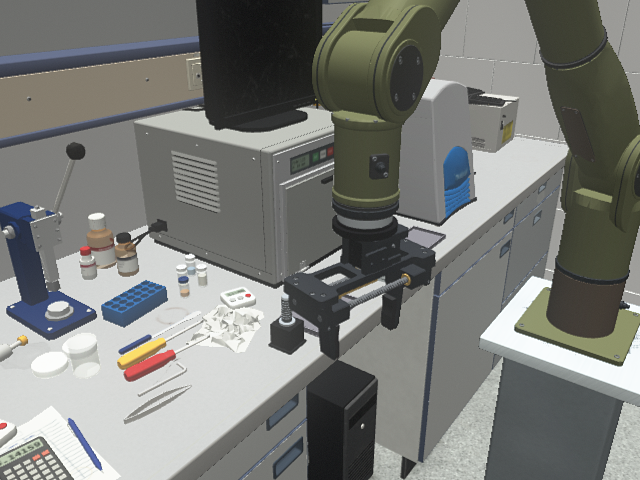

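View pics/top0.png

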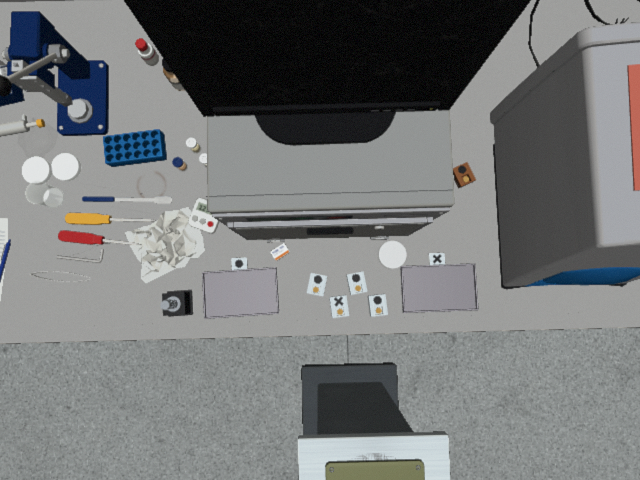

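```bash
cat > h.py <<'E'
from plant import status,cams,r,finder
import cv2,numpy as np
from scipy.spatial.transform import Rotation as Ro
def cam(n):
    p=cams.camera_params(n);f=240/np.tan(np.radians(p["vfov"]/2));return f,p["cx"],p["cy"],np.array(p["R"]),np.array(p["t"])
def plane(n,u,v,z):
    f,cx,cy,R,t=cam(n);d=R.T@np.array([(u-cx)/f,(v-cy)/f,1]);c=-R.T@t
    return c+d*(z-c[2])/d[2]
def proj(n,X):
    f,cx,cy,R,t=cam(n);c=R@np.array(X)+t;return f*c[0]/c[2]+cx,f*c[1]/c[2]+cy
def world(n,at):
    f,cx,cy,R,t=cam(n);return R.T@(np.array(at)-t)
def tri(a,ua,b,ub):
    A=[]
    P=[]
    for n,u in((a,ua),(b,ub)):
        f,cx,cy,R,t=cam(n);P.append(np.array([[f,0,cx],[0,f,cy],[0,0,1]])@np.c_[R,t])
    X=cv2.triangulatePoints(P[0],P[1],np.array(ua,float),np.array(ub,float))[:,0];return X[:3]/X[3]
E
python3 - <<'E'
from h import *
np.set_printoptions(precision=4,suppress=True)
im=cams.snapshot("top")
cv2.imwrite("pics/top1.png",cv2.resize(im[230:330,150:490],None,fx=2.35,fy=2.35,interpolation=cv2.INTER_CUBIC)[:,:,::-1])
for l in["module_pass_1","module_reject_1","seal_pass_1","punch","holder","tray_pass","tray_reject","petri_1","fuse_pack","timer"]:
    for d in finder.spot_in("top",l):
        X=world("top",d["at"]);print(l,round(d["score"],2),X,np.round(proj("top",X)))
cams.snapshot("scene")
for l in["module_pass_1","punch","holder"]:
    for d in finder.spot_in("scene",l):
        X=world("scene",d["at"]);print("scene",l,round(d["score"],2),X,np.round(proj("scene",X)))
E
```

```text
module_pass_1 0.95 [ 0.701  -0.2083  0.0232] [461. 175.]
module_pass_1 0.74 [0.4699 0.1084 0.0215] [317. 285.]
module_pass_1 0.67 [ 0.4234 -0.0219  0.0216] [380. 306.]
module_pass_1 0.56 [0.4787 0.0291 0.0251] [355. 280.]
module_reject_1 0.67 [0.4285 0.0636 0.0225] [339. 305.]
punch 0.59 [0.4447 0.4032 0.0797] [171. 302.]
holder 0.79 [0.4401 0.389  0.0498] [182. 303.]
tray_pass 0.58 [0.4612 0.2772 0.0049] [239. 291.]
tray_reject 0.72 [ 0.464  -0.1509  0.0066] [438. 285.]
tray_reject 0.57 [0.4712 0.1079 0.022 ] [318. 285.]
petri_1 0.74 [0.44   0.3869 0.0484] [183. 303.]
petri_1 0.59 [ 0.5337 -0.0572  0.0198] [394. 254.]
fuse_pack 0.67 [0.543  0.1885 0.0076] [280. 253.]
fuse_pack 0.33 [0.4447 0.4047 0.0835] [169. 302.]
timer 0.75 [0.6177 0.3537 0.0223] [202. 219.]
scene punch 0.56 [0.4362 0.4175 0.0702] [284. 315.]
scene holder 0.93 [0.4189 0.4293 0.0283] [288. 340.]
```

View pics/top1.png

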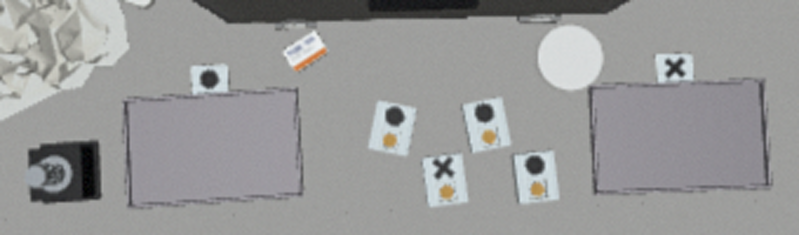

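```bash
cat > mods.py <<'E'
from h import *
np.set_printoptions(precision=4,suppress=True)
def mods(im=None,show=True):
    if im is None: im=cams.snapshot("top")
    hsv=cv2.cvtColor(im,cv2.COLOR_RGB2HSV)
    brass=((hsv[...,0]>8)&(hsv[...,0]<30)&(hsv[...,1]>110)&(hsv[...,2]>100)).astype(np.uint8)
    lab=cv2.connectedComponentsWithStats(brass); out=[]
    g=cv2.cvtColor(im,cv2.COLOR_RGB2GRAY).astype(float)
    for i in range(1,lab[0]):
        x,y,w,h,a=lab[2][i]; c=lab[3][i]
        if not(6<a<80 and 200<c[0]<500 and 225<c[1]<340): continue
        # dark tag within 18 px
        vv,uu=np.mgrid[0:480,0:640]; d=np.hypot(uu-c[0],vv-c[1])
        m=(d<16)&(g<90)
        wt=np.where(m,120-g,0)
        if m.sum()<8: continue
        tg=np.array([(wt*uu).sum(),(wt*vv).sum()])/wt.sum()
        T=plane("top",*tg,.022);S=plane("top",*c,.0185); e=T-S
        b=((d<24)&(hsv[...,1]<45)&(g>165))|m|((d<8)&(brass>0))
        # body: bright component
        n,l2,st,ce=cv2.connectedComponentsWithStats(b.astype(np.uint8)); k=l2[int(round(tg[1])),int(round(tg[0]))]
        rect=cv2.minAreaRect(np.argwhere(l2==k)[:,::-1].astype(np.float32)) if k else None
        C=plane("top",*rect[0],.022) if rect else None
        out.append(dict(S=S,T=T,mid=(S+T)/2,ang=np.degrees(np.arctan2(e[1],e[0])),len=np.hypot(*e[:2]),C=C))
        if show: print("pix tag",tg,"pin",c,"dark",m.sum(),"S",S[:2],"mid",((S+T)/2)[:2],"yaxis deg",round(out[-1]["ang"],1),"len",round(out[-1]["len"],4),"body",C[:2] if C is not None else None,rect)
    return out
E
python3 - <<'E'
from mods import *
im=cams.snapshot("top");mods(im)
for l in("tray_pass","tray_reject","holder","punch"):
    for d in finder.regions_of("top",l)[:1]:
        rc=cv2.minAreaRect(np.argwhere(d["mask"])[:,::-1].astype(np.float32)); print(l,d["score"],rc,plane("top",*rc[0],.012 if "tray" in l else .05))
im2=cams.snapshot("scene")
for l in("holder","punch"):
    for d in finder.regions_of("scene",l)[:1]:
        q=np.argwhere(d["mask"]);print(l,q.min(0),q.max(0))
a=cv2.resize(im[270:330,140:290],None,fx=5,fy=5,interpolation=cv2.INTER_CUBIC)
b=cv2.resize(im2[280:360,250:350],None,fx=3.75,fy=3.75,interpolation=cv2.INTER_CUBIC)
c=np.zeros((600,750,3),np.uint8);c[:300]=a;c[300:,:375]=b
cv2.imwrite("pics/punch.png",c[:,:,::-1])
E
```

```text
pix tag [355.526  277.6722] pin [357.5 288. ] dark 36 S [0.4624 0.0233] mid [0.4734 0.0252] yaxis deg 9.7 len 0.0223 body [0.4735 0.0241] ((357.0576477050781, 282.78851318359375), (21.96500587463379, 17.062103271484375), 78.69007110595703)
pix tag [317.525  279.0523] pin [315.1176 289.4118] dark 39 S [0.4617 0.1136] mid [0.4726 0.1108] yaxis deg -14.6 len 0.0226 body [0.4725 0.1107] ((316.3461608886719, 284.26922607421875), (17.65045166015625, 21.96500587463379), 11.309932708740234)
pix tag [338.1346 301.1056] pin [339.6111 311.3333] dark 28 S [0.4141 0.0628] mid [0.425  0.0641] yaxis deg 6.9 len 0.0219 body [0.4243 0.0636] ((339.14996337890625, 306.5499572753906), (21.49604606628418, 17.39482879638672), 81.8698959350586)
pix tag [377.0737 299.8443] pin [378.     310.3529] dark 41 S [ 0.4141 -0.0186] mid [ 0.4253 -0.0179] yaxis deg 4.0 len 0.0223 body [ 0.4253 -0.0189] ((378.13848876953125, 305.10772705078125), (21.83011245727539, 17.116792678833008), 82.87498474121094)
tray_pass 0.91 ((239.99378967285156, 286.90362548828125), (59.55360412597656, 76.16423797607422), 86.3086166381836) [0.471  0.2746 0.012 ]
tray_reject 0.63 ((438.8221740722656, 282.1420593261719), (58.64630889892578, 77.74836730957031), 88.78113555908203) [ 0.4705 -0.152   0.012 ]
punch 0.58 ((171.20001220703125, 304.4000244140625), (14.310833930969238, 19.677396774291992), 63.43495178222656) [0.4386 0.411  0.05  ]
holder [318 269] [353 304]
punch [294 279] [325 294]
```

View pics/punch.png

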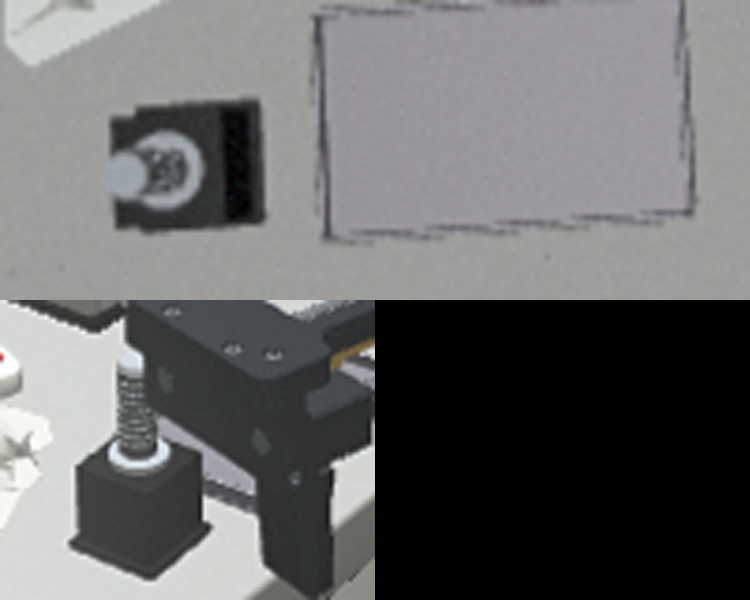

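```bash
python3 - <<'E'
from mods import *
print("flange",plane("top",172.8,303.7,.055),"top",plane("top",164.2,304.3,.11))
print("tri flange",tri("top",(172.8,303.7),"scene",(286.6,321)),"tri top",tri("top",(164.2,304.3),"scene",(284.5,296)))
for n,P in(("pass",[(125,99),(130,206),(302,192),(298,89)]),("rej",[(590,85),(596,192),(770,185),(763,79)])):
    W=np.array([plane("top",150+a/2.35-.3,230+b/2.35-.3,.012) for a,b in P]);print(n,W[:,:2].tolist(),W.mean(0))
    d=(W[0]+W[1]-W[2]-W[3])/2; e=(W[0]-W[1]+W[3]-W[2])/2;print("y-axis len",np.linalg.norm(d),"yaw",np.degrees(np.arctan2(-d[0],d[1])),"x len",np.linalg.norm(e),"yaw",np.degrees(np.arctan2(e[1],e[0])))
print(plane("top",150+209/2.35-.3,230+79/2.35-.3,.012),plane("top",150+675/2.35-.3,230+67/2.35-.3,.012))
s=status.get_state();R=Ro.from_quat(s["eef_rot"]).as_matrix();print(R)
E
```

```text
flange [0.4401 0.4062 0.055 ] top [0.441  0.4067 0.11  ]
tri flange [0.4398 0.4072 0.051 ] tri top [0.4414 0.4084 0.1059]
pass [[0.5053112027202333, 0.3541229105688618], [0.40817324228696644, 0.34999688014699937], [0.4168706238096763, 0.19359496665546827], [0.5104602420321334, 0.1955640740559101]] [0.4602 0.2733 0.012 ]
y-axis len 0.1576324819107054 yaw 2.51723737853391 x len 0.09541247293324424 yaw 1.8303952873222469
rej [[0.5073707648333111, -0.07182520503743468], [0.4102025110748998, -0.07332626978341729], [0.4125544390509523, -0.23145666927752728], [0.5088606383338277, -0.2303140877525368]] [ 0.4597 -0.1517  0.012 ]
y-axis len 0.1583212946078812 yaw 0.6951825772432855 x len 0.0967462568335735 yaw 0.7828441726039657
[0.5217 0.277  0.012 ] [ 0.5219 -0.1503  0.012 ]
[[-0.9704  0.2414  0.    ]
 [ 0.2414  0.9704  0.0001]
 [ 0.      0.0001 -1.    ]]
```

>>> play_rows([
  [100,0,0,0,0,0,-7],
  [100,0,0,0,0,0,-7],
  [100,-0.02,-0.015,0,0,0,0],
  [100,-0.04,-0.027,0,0,0,0],
  [100,-0.04,-0.027,0,0,0,0],
  [100,-0.04,-0.027,0,0,0,0],
  [100,-0.04,-0.027,0,0,0,0],
  [100,-0.04,-0.027,0,0,0,0],
])

```text
clock: 2.25
tool_pos: [0.3722, 0.4557, 0.4049]
eef_rot: [-0.0, 1.0, 0.0, 0.0]
contact_force: [0.3, 0.9, -0.8]
opening: 1.007
finger_force: 0.0
```

>>> play_rows([
  [100,-0.04,-0.027,0,0,0,0],
  [100,-0.03,-0.022,0,0,0,0],
  [100,0,0,0,0,0,0],
  [100,0,0,0,0,0,0],
  [100,0,0,0,0,0,0],
])

```text
clock: 2.88
tool_pos: [0.4395, 0.409, 0.4048]
eef_rot: [-0.002, 1.0, 0.0, -0.0]
contact_force: [-0.4, -0.0, 0.4]
opening: 1.001
finger_force: 0.0
```

>>> play_rows([
  [100,0,-0.002,0.02,0,0,0],
  [100,0,0,0.04,0,0,0],
  [100,0,0,0.04,0,0,0],
  [100,0,0,0.04,0,0,0],
  [100,0,0,0.02,0,0,0],
  [100,0,0,0,0,0,0],
  [100,0,0,0,0,0,0],
])

```text
clock: 3.75
tool_pos: [0.4407, 0.4067, 0.2457]
eef_rot: [-0.001, 1.0, 0.001, 0.0]
contact_force: [-0.3, -1.0, 0.4]
opening: 0.995
finger_force: 0.0
```

```bash
python3 - <<'E'
from mods import *
im=cams.snapshot("scene");im2=cams.snapshot("top")
c=np.zeros((600,800,3),np.uint8)
c[:450]=cv2.resize(im[230:455,150:550],None,fx=2,fy=2)
c[450:]=cv2.resize(im2[250:325,130:530],None,fx=2,fy=2)
cv2.imwrite("pics/a.png",c[:,:,::-1]); print(status.get_state()["tool_pos"])
E
```

```text
[0.4411 0.4064 0.246 ]
```

View pics/a.png

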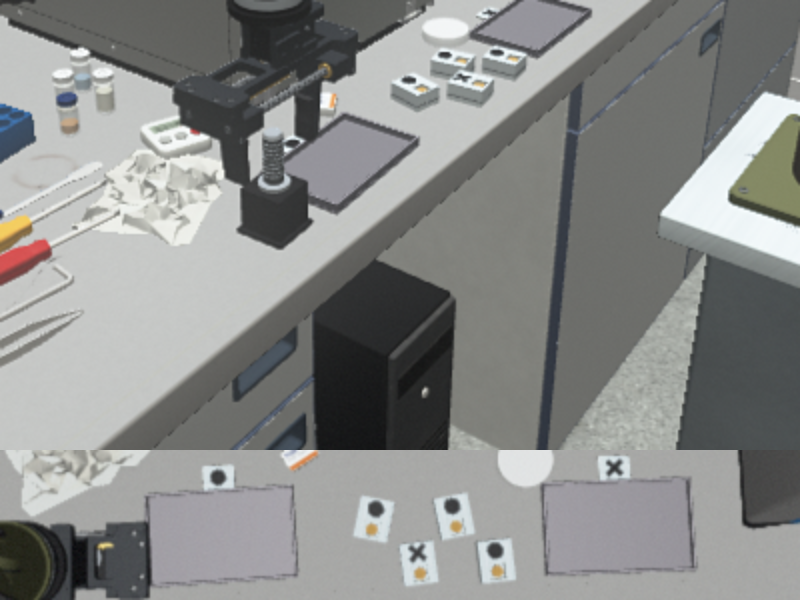

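>>> play_rows([
  [100,0,0,0.012,0,0,0],
  [100,0,0,0.0105,0,0,0],
  [100,0,0,0,0,0,0],
  [40,0,0,0,0,0,0],
  [5,0,0,0,0,0,0],
  [5,0,0,0,0,0,0],
  [5,0,0,0,0,0,0],
  [5,0,0,0,0,0,0],
], grip_force=40)

```text
clock: 4.85
tool_pos: [0.441, 0.4057, 0.2223]
eef_rot: [-0.0, 1.0, 0.0, 0.0]
contact_force: [-0.5, 1.0, 0.1]
opening: 0.457
finger_force: 0.0
```

>>> play_rows([
  [5,0,0,0,0,0,0],
  [5,0,0,0,0,0,0],
])

```text
clock: 5.1
tool_pos: [0.441, 0.4058, 0.2222]
eef_rot: [-0.0, 1.0, 0.0, 0.0]
contact_force: [-0.7, 1.2, -0.4]
opening: 0.228
finger_force: 0.3
```

>>> play_rows([
  [5,0,0,0,0,0,0],
  [5,0,0,0,0,0,0],
  [5,0,0,0,0,0,0],
  [5,0,0,-0.01,0,0,0],
  [5,0,0,-0.03,0,0,0],
  [5,0,0,-0.04,0,0,0],
  [5,0,0,-0.03,0,0,0],
  [5,0,0,0,0,0,0],
])

```text
clock: 6.1
tool_pos: [0.4415, 0.4061, 0.3348]
eef_rot: [-0.0, 1.0, 0.002, 0.002]
contact_force: [0.3, -0.0, -1.5]
opening: 0.214
finger_force: 40.0
```

```bash
python3 - <<'E'
from mods import *
im=cams.snapshot("scene");im2=cams.snapshot("top");mods(im2)
c=np.zeros((600,800,3),np.uint8)
c[:400]=cv2.resize(im[230:330,250:450],None,fx=4,fy=4,interpolation=cv2.INTER_CUBIC)
c[400:]=cv2.resize(im[215:265,340:440],None,fx=8,fy=8,interpolation=cv2.INTER_CUBIC)[:200]
cv2.imwrite("pics/b.png",c[:,:,::-1]); s=status.get_state();print(s["tool_pos"],s["eef_rot"],s["opening"],s["finger_force"])
E
```

```text
pix tag [317.4255 279.192 ] pin [315.1111 289.2778] dark 35 S [0.4619 0.1136] mid [0.4726 0.1109] yaxis deg -14.4 len 0.0219 body [0.4686 0.1121] ((315.7547302246094, 286.14154052734375), (47.48501205444336, 41.157772064208984), 10.619654655456543)
pix tag [355.5457 277.6217] pin [357.5 288. ] dark 35 S [0.4624 0.0233] mid [0.4734 0.0251] yaxis deg 9.5 len 0.0224 body [0.4624 0.0236] ((357.5, 288.0), (46.0, 47.0), 90.0)
pix tag [377.1115 299.8291] pin [378.     310.3529] dark 38 S [ 0.4141 -0.0186] mid [ 0.4253 -0.0179] yaxis deg 3.8 len 0.0224 body [ 0.415  -0.0183] ((378.0, 310.0), (46.0, 46.0), 90.0)
pix tag [338.1487 301.1701] pin [339.6471 311.4706] dark 24 S [0.4138 0.0627] mid [0.4247 0.0641] yaxis deg 7.0 len 0.022 body [0.4157 0.0628] ((339.64788818359375, 310.6342468261719), (47.157981872558594, 45.72328567504883), 3.5763344764709473)
[0.4408 0.4052 0.3318] [-0.0002  1.     -0.0004 -0.0003] 0.2146572739162567 39.99987546354532
```

View pics/b.png

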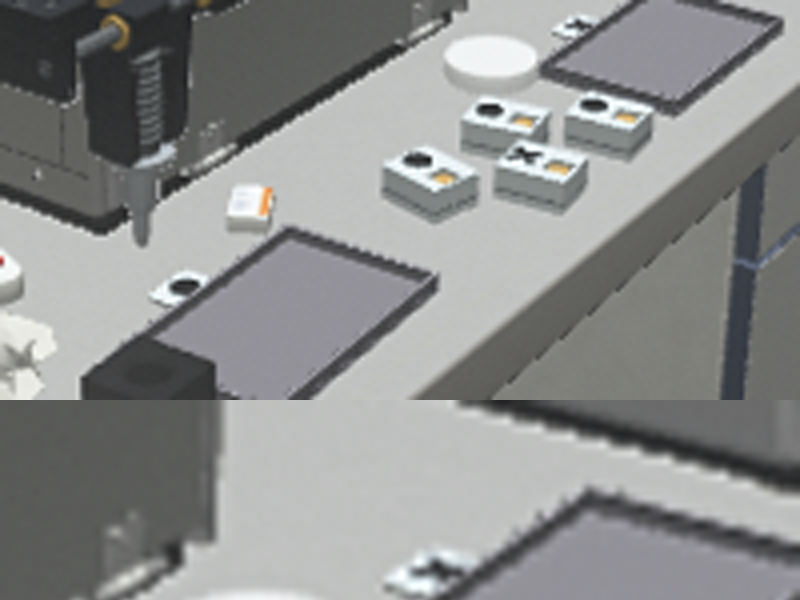

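```bash
python3 - <<'E'
from mods import *
print(proj("scene",(.4408,.4055,.113)),"obs 285.1 290.6")
print(proj("scene",(.4408,.4060,.05)),"obs 287.4 322.4",plane("scene",287.4,322.4,.05))
o=lambda a,b:(250+a/4-.4,230+b/4-.4)
for t,(a,b) in(((317.4,279.2),(417,160)),((355.5,277.6),(489,109)),((377.1,299.8),(593,105)),((338.1,301.2),(524,155)),((315.1,289.3),(445,179)),((357.5,288),(524,121)),((378,310.4),(627,118))):print(tri("top",t,"scene",o(a,b)))
E
```

```text
(np.float64(285.8812037415245), np.float64(292.2242252171133)) obs 285.1 290.6
(np.float64(286.52539704121403), np.float64(320.9999692597698)) obs 287.4 322.4 [0.4364 0.4088 0.05  ]
[0.4832 0.1082 0.021 ]
[0.4844 0.0269 0.0214]
[ 0.4364 -0.0173  0.0206]
[0.4357 0.0656 0.0211]
[0.4611 0.1132 0.0176]
[0.4619 0.023  0.0183]
[ 0.4136 -0.0189  0.0178]
```

>>> play_rows([
  [5,-0.002,-0.022,0,0,0,0],
  [5,-0.003,-0.04,0,0,0,0],
  [5,-0.003,-0.04,0,0,0,0],
  [5,-0.003,-0.04,0,0,0,0],
  [5,-0.003,-0.04,0,0,0,0],
  [5,-0.003,-0.04,0,0,0,0],
  [5,-0.002,-0.04,0,0,0,0],
  [5,-0.002,-0.03,0,0,0,0],
])

```text
clock: 7.2
tool_pos: [0.4615, 0.1115, 0.3308]
eef_rot: [0.0, 1.0, -0.001, -0.002]
contact_force: [0.0, 1.3, -0.8]
opening: 0.215
finger_force: 40.0
```

>>> play_rows([
  [5,0,0,0,0,0,0],
  [5,0,0,0.02,0,0,0],
  [5,0,0,0.03,0,0,0],
  [5,0,0,0.03,0,0,0],
  [5,0,0,0,0,0,0],
  [5,0,0,0,0,0,0],
])

```text
clock: 7.95
tool_pos: [0.4621, 0.1145, 0.2525]
eef_rot: [-0.001, 1.0, 0.0, -0.0]
contact_force: [0.4, 0.2, -1.9]
opening: 0.216
finger_force: 40.0
```

```bash
python3 - <<'E'
from mods import *
im=cams.snapshot("scene");mods()
c=cv2.resize(im[220:295,320:420],None,fx=8,fy=8,interpolation=cv2.INTER_CUBIC)
cv2.imwrite("pics/c.png",c[:,:,::-1]); s=status.get_state();print(s["tool_pos"],s["eef_rot"],s["contact_force"])
print(proj("scene",s["tool_pos"]-[0,0,.2182]),proj("scene",(.4619,.1136,.019)))
E
```

```text
[0.4624 0.1142 0.2531] [-0.0004  1.      0.0005  0.0007] [-0.1001  0.0251 -2.0835]
(np.float64(360.0733700225937), np.float64(267.74571290218154)) (np.float64(360.19049857805913), np.float64(273.7781981973767))
```

View pics/c.png

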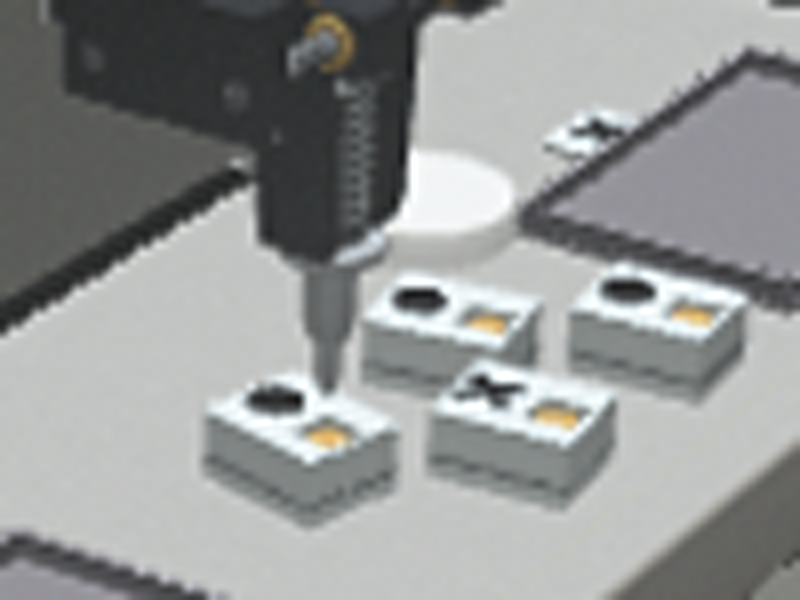

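>>> play_rows([
  [5,0,0,0.01,0,0,0],
  [5,0,0,0.004,0,0,0],
  [5,0,0,0.004,0,0,0],
  [5,0,0,0.004,0,0,0],
  [5,0,0,0.004,0,0,0],
  [5,0,0,0,0,0,0],
])

```text
clock: 8.8
tool_pos: [0.4621, 0.1137, 0.2263]
eef_rot: [-0.0, 1.0, -0.0, 0.0]
contact_force: [-0.0, 0.4, 4.8]
opening: 0.217
finger_force: 40.0
```

>>> play_rows([
  [5,0,0,0.002,0,0,0],
  [5,0,0,0.001,0,0,0],
  [5,0,0,0,0,0,0],
])

```text
clock: 9.18
tool_pos: [0.4621, 0.1137, 0.2237]
eef_rot: [-0.0, 1.0, -0.0, 0.0]
contact_force: [-0.2, 0.5, 9.9]
opening: 0.215
finger_force: 40.0
```

>>> play_rows([
  [5,0,0,0.0015,0,0,0],
  [5,0,0,0.0015,0,0,0],
  [5,0,0,0,0,0,0],
])

```text
clock: 9.55
tool_pos: [0.462, 0.1137, 0.2226]
eef_rot: [-0.0, 1.0, -0.0, 0.001]
contact_force: [-3.1, -0.7, 30.9]
opening: 0.22
finger_force: 40.0
```

>>> play_rows([
  [5,0,0,0.001,0,0,0],
  [5,0,0,0,0,0,0],
])

```text
clock: 9.8
tool_pos: [0.462, 0.1137, 0.2222]
eef_rot: [-0.0, 1.0, -0.0, 0.002]
contact_force: [-3.8, -1.4, 40.0]
opening: 0.216
finger_force: 40.0
```

>>> play_rows([
  [5,0,0,-0.01,0,0,0],
  [5,0,0,-0.03,0,0,0],
  [5,0,0,-0.01,0,0,0],
  [5,0,-0.03,0,0,0,0],
  [5,0,-0.04,0,0,0,0],
  [5,0,-0.02,0,0,0,0],
  [5,0,0,0,0,0,0],
  [5,0,0,0,0,0,0],
])

```text
clock: 10.8
tool_pos: [0.4623, 0.0249, 0.2689]
eef_rot: [-0.001, 1.0, 0.001, 0.0]
contact_force: [0.1, 1.0, -1.7]
opening: 0.214
finger_force: 40.0
```

```bash
python3 - <<'E'
from mods import *
im=cams.snapshot("scene");mods()
c=cv2.resize(im[220:295,320:420],None,fx=8,fy=8,interpolation=cv2.INTER_CUBIC)
cv2.imwrite("pics/d.png",c[:,:,::-1]); s=status.get_state();print(s["tool_pos"],s["eef_rot"],s["contact_force"])
print(proj("scene",s["tool_pos"]-[0,0,.2172]))
E
```

```text
pix tag [343.4238 302.7708] pin [339.6471 311.4706] dark 157 S [0.4138 0.0627] mid [0.4229 0.0586] yaxis deg -24.7 len 0.0201 body [0.4054 0.0657] ((338.4256286621094, 315.59661865234375), (44.569854736328125, 39.570228576660156), 37.5685920715332)
[0.4623 0.0252 0.2691] [-0.0014  1.      0.0006  0.0001] [-0.1256  0.2096 -1.2117]
(np.float64(380.43007134502807), np.float64(247.71681508618542))
```

View pics/d.png

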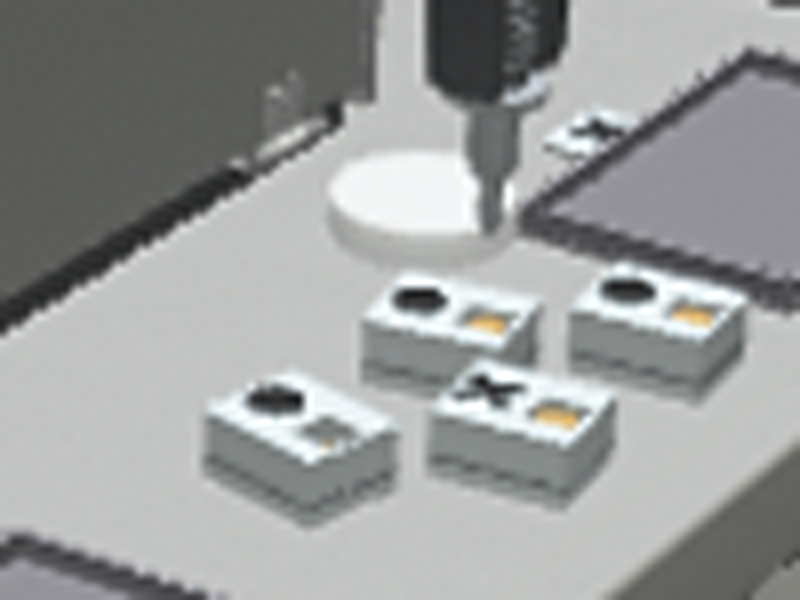

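>>> play_rows([
  [5,0,-0.0015,0.015,0,0,0],
  [5,0,0,0.012,0,0,0],
  [5,0,0,0.005,0,0,0],
  [5,0,0,0.005,0,0,0],
  [5,0,0,0.005,0,0,0],
  [5,0,0,0.003,0,0,0],
  [5,0,0,0.001,0,0,0],
  [5,0,0,0,0,0,0],
])

```text
clock: 11.9
tool_pos: [0.462, 0.0227, 0.2238]
eef_rot: [-0.001, 1.0, 0.0, 0.0]
contact_force: [-2.1, 1.3, 9.3]
opening: 0.216
finger_force: 40.0
```

>>> play_rows([
  [5,0,0,0.0015,0,0,0],
  [5,0,0,0,0,0,0],
])

```text
clock: 12.15
tool_pos: [0.4619, 0.0227, 0.2232]
eef_rot: [-0.001, 1.0, 0.0, 0.001]
contact_force: [-3.5, 2.0, 20.4]
opening: 0.213
finger_force: 40.0
```

>>> play_rows([
  [5,0,0,0.001,0,0,0],
  [5,0,0,0,0,0,0],
])

```text
clock: 12.4
tool_pos: [0.4618, 0.0227, 0.2228]
eef_rot: [-0.001, 1.0, 0.0, 0.001]
contact_force: [-4.4, 2.1, 28.4]
opening: 0.215
finger_force: 40.0
```

>>> play_rows([
  [5,0,0,-0.01,0,0,0],
  [5,0,0,-0.03,0,0,0],
  [5,0,0,-0.01,0,0,0],
  [5,0.02,-0.016,0,0,0,0],
  [5,0.02,-0.016,0,0,0,0],
  [5,0.008,-0.009,0,0,0,0],
  [5,0,0,0,0,0,0],
  [5,0,0,0,0,0,0],
])

```text
clock: 13.4
tool_pos: [0.4153, -0.0182, 0.2706]
eef_rot: [-0.001, 1.0, 0.001, 0.001]
contact_force: [0.0, 0.1, -1.2]
opening: 0.216
finger_force: 40.0
```

```bash
python3 - <<'E'
from mods import *
im=cams.snapshot("scene")
c=cv2.resize(im[220:295,320:420],None,fx=6,fy=6,interpolation=cv2.INTER_CUBIC)
cv2.imwrite("pics/e.png",c[:,:,::-1]); s=status.get_state();print(s["tool_pos"],s["eef_rot"],s["contact_force"])
print(proj("scene",s["tool_pos"]-[0,0,.2172]))
E
```

```text
[ 0.4152 -0.0181  0.2706] [-0.0007  1.      0.0005  0.0008] [-0.0508  0.2853 -1.9822]
(np.float64(406.39686829355634), np.float64(245.93313719533796))
```

View pics/e.png

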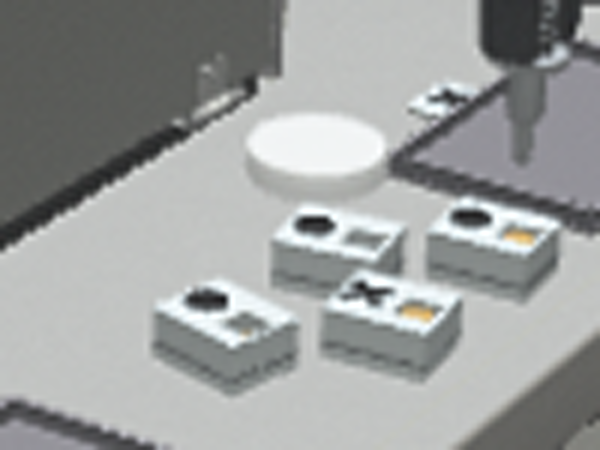

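>>> play_rows([
  [5,0.001,0,0.016,0,0,0],
  [5,0,0,0.012,0,0,0],
  [5,0,0,0.005,0,0,0],
  [5,0,0,0.005,0,0,0],
  [5,0,0,0.005,0,0,0],
  [5,0,0,0.003,0,0,0],
  [5,0,0,0.002,0,0,0],
  [5,0,0,0,0,0,0],
])

```text
clock: 14.45
tool_pos: [0.4147, -0.0182, 0.2258]
eef_rot: [-0.001, 1.0, 0.0, -0.001]
contact_force: [-0.8, 0.7, 7.4]
opening: 0.217
finger_force: 40.0
```

>>> play_rows([
  [5,0,0,0.001,0,0,0],
  [5,0,0,0,0,0,0],
])

```text
clock: 14.7
tool_pos: [0.4146, -0.0182, 0.2249]
eef_rot: [-0.001, 1.0, 0.0, -0.001]
contact_force: [-1.6, 0.8, 8.8]
opening: 0.221
finger_force: 40.0
```

>>> play_rows([
  [5,0,0,0.0015,0,0,0],
  [5,0,0,0,0,0,0],
])

```text
clock: 14.95
tool_pos: [0.4146, -0.0182, 0.2236]
eef_rot: [-0.001, 1.0, 0.001, -0.0]
contact_force: [-2.4, 0.0, 12.0]
opening: 0.215
finger_force: 40.0
```

>>> play_rows([
  [5,0,0,0.0015,0,0,0],
  [5,0,0,0,0,0,0],
])

```text
clock: 15.2
tool_pos: [0.4144, -0.0182, 0.2229]
eef_rot: [-0.001, 1.0, 0.001, 0.0]
contact_force: [-2.7, -0.7, 24.6]
opening: 0.216
finger_force: 40.0
```

>>> play_rows([
  [5,0,0,0.0005,0,0,0],
  [5,0,0,-0.01,0,0,0],
  [5,0,0,-0.03,0,0,0],
  [5,0,0,-0.04,0,0,0],
  [5,0,0,-0.03,0,0,0],
  [5,-0.003,0.03,0,0,0,0],
  [5,-0.003,0.045,0,0,0,0],
  [5,-0.003,0.045,0,0,0,0],
])

```text
clock: 16.2
tool_pos: [0.424, 0.1026, 0.3311]
eef_rot: [0.0, 1.0, 0.0, -0.001]
contact_force: [0.9, 0.1, -1.5]
opening: 0.213
finger_force: 40.0
```

>>> play_rows([
  [5,-0.003,0.045,0,0,0,0],
  [5,-0.003,0.045,0,0,0,0],
  [5,-0.003,0.045,0,0,0,0],
  [5,-0.003,0.045,0,0,0,0],
  [5,-0.003,0.045,0,0,0,0],
  [5,-0.002,0.045,0,0,0,0],
  [5,0,0.034,0,0,0,0],
  [5,0,0,0,0,0,0],
])

```text
clock: 17.2
tool_pos: [0.4389, 0.4087, 0.3308]
eef_rot: [-0.002, 1.0, 0.002, -0.002]
contact_force: [0.1, -0.2, -2.0]
opening: 0.218
finger_force: 40.0
```

>>> play_rows([
  [5,0,0,0,0,0,0],
])

```text
clock: 17.32
tool_pos: [0.4403, 0.4045, 0.3302]
eef_rot: [-0.0, 1.0, -0.001, -0.002]
contact_force: [0.6, 0.0, -0.8]
opening: 0.215
finger_force: 40.0
```

```bash
python3 - <<'E'
from mods import *
im=cams.snapshot("scene")
c=np.zeros((600,800,3),np.uint8)
c[:400]=cv2.resize(im[230:330,250:450],None,fx=4,fy=4,interpolation=cv2.INTER_CUBIC)
im2=cams.snapshot("top");c[400:]=cv2.resize(im2[260:320,290:490],None,fx=4,fy=4,interpolation=cv2.INTER_CUBIC)[:200]
cv2.imwrite("pics/f.png",c[:,:,::-1]); s=status.get_state();print(s["tool_pos"],s["eef_rot"],s["contact_force"])
E
```

```text
[0.4407 0.4038 0.3304] [ 0.0003  1.     -0.0011 -0.0014] [ 0.3683  0.0951 -1.7094]
```

View pics/f.png

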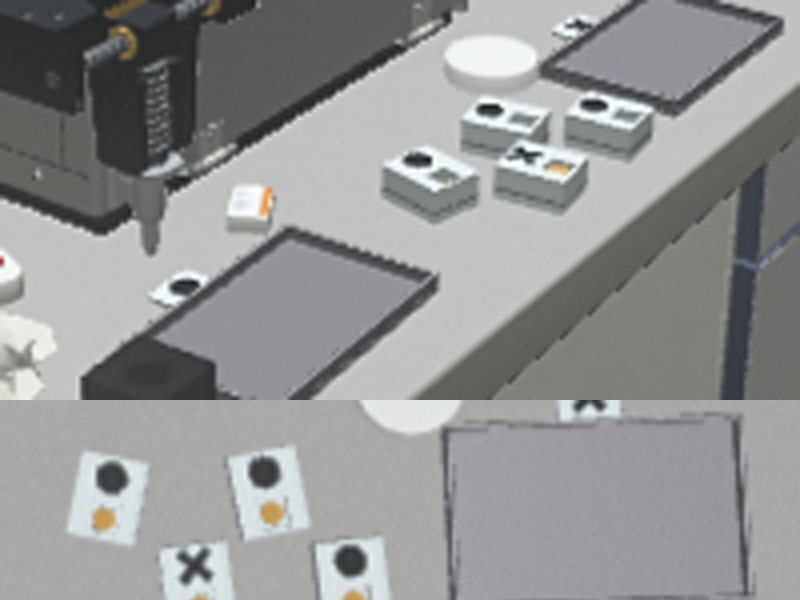

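>>> play_rows([
  [5,0,0.001,0.02,0,0,0],
  [5,0,0,0.03,0,0,0],
  [5,0,0,0,0,0,0],
  [5,0,0,0,0,0,0],
  [5,0,0,0,0,0,0],
])

```text
clock: 18.05
tool_pos: [0.4404, 0.4064, 0.2817]
eef_rot: [-0.0, 1.0, 0.001, -0.001]
contact_force: [0.6, 0.6, -2.2]
opening: 0.214
finger_force: 40.0
```

```bash
python3 - <<'E'
from mods import *
im=cams.snapshot("scene")
c=cv2.resize(im[275:345,255:335],None,fx=8,fy=8,interpolation=cv2.INTER_CUBIC)
cv2.imwrite("pics/g.png",c[:,:,::-1]); s=status.get_state();print(s["tool_pos"],s["eef_rot"],s["contact_force"])
print(proj("scene",s["tool_pos"]-[0,0,.217]),proj("scene",(.4405,.406,.05)))
E
```

```text
[0.4403 0.4064 0.2816] [-0.0003  1.      0.0005 -0.0008] [ 0.3646  0.5456 -0.5496]
(np.float64(286.4154688838685), np.float64(314.62083086298844)) (np.float64(286.6468751469155), np.float64(321.0509286061453))
```

View pics/g.png

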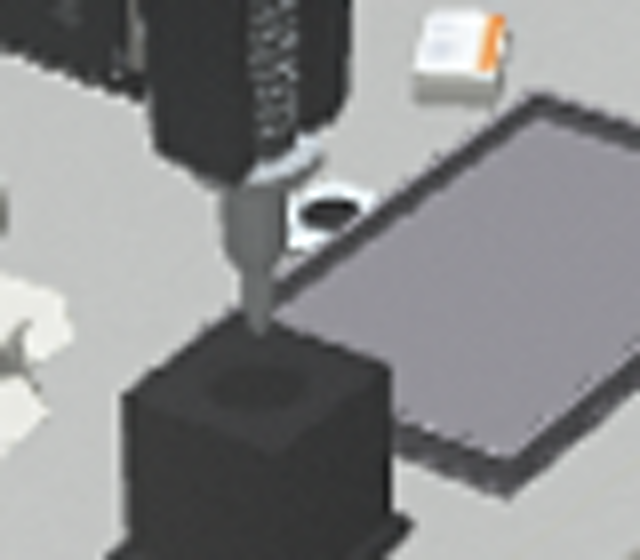

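>>> play_rows([
  [5,0,0,0.012,0,0,0],
  [5,0,0,0.015,0,0,0],
  [5,0,0,0.015,0,0,0],
  [5,0,0,0.012,0,0,0],
  [5,0,0,0.004,0,0,0],
  [5,0,0,0,0,0,0],
])

```text
clock: 18.85
tool_pos: [0.4399, 0.4062, 0.2226]
eef_rot: [-0.0, 1.0, -0.0, -0.001]
contact_force: [-0.5, 0.4, -1.8]
opening: 0.215
finger_force: 40.0
```

>>> play_rows([
  [5,0,0,0.0012,0,0,0],
  [5,0,0,0,0,0,0],
  [30,0,0,0,0,0,0],
  [60,0,0,0,0,0,0],
  [60,0,0,0,0,0,0],
  [60,0,0,0,0,0,0],
  [60,0,0,0,0,0,0],
  [60,0,0,0,0,0,0],
])

```text
clock: 19.85
tool_pos: [0.44, 0.406, 0.2215]
eef_rot: [-0.0, 1.0, -0.0, -0.001]
contact_force: [-0.1, 0.1, -0.7]
opening: 0.603
finger_force: 0.0
```

>>> play_rows([
  [60,0,0,-0.02,0,0,0],
  [60,0,0,-0.04,0,0,0],
  [60,0,0,-0.04,0,0,0],
  [60,0,0,-0.01,0,0,0],
  [60,0,-0.04,0,0,0,0],
  [60,0,-0.04,0,0,0,0],
  [60,0,-0.04,0,0,0,0],
  [60,0,0,0,0,0,0],
])

```text
clock: 20.85
tool_pos: [0.4407, 0.2823, 0.3312]
eef_rot: [0.002, 1.0, -0.003, -0.002]
contact_force: [0.5, -0.1, 0.9]
opening: 0.597
finger_force: 0.0
```

```bash
python3 - <<'E'
from mods import *
im=cams.snapshot("top");mods(im)
im2=cams.snapshot("scene")
c=np.zeros((600,800,3),np.uint8)
c[:400]=cv2.resize(im2[250:350,250:450],None,fx=4,fy=4)
c[400:]=cv2.resize(im[265:325,140:380],None,fx=3.333,fy=3.333)[:200,:800]
cv2.imwrite("pics/h.png",c[:,:,::-1]); s=status.get_state();print(s["tool_pos"],s["eef_rot"],s["contact_force"])
E
```

```text
pix tag [355.5868 277.6526] pin [357.5 288. ] dark 34 S [0.4624 0.0233] mid [0.4734 0.0251] yaxis deg 9.4 len 0.0223 body [0.4624 0.0236] ((357.5, 288.0), (46.0, 47.0), 90.0)
pix tag [317.4236 279.1799] pin [315.4 289.4] dark 35 S [0.4617 0.113 ] mid [0.4724 0.1106] yaxis deg -12.7 len 0.0221 body [0.4615 0.1128] ((315.5, 289.5), (47.0, 47.0), 90.0)
pix tag [377.1138 299.9081] pin [377.6471 310.    ] dark 36 S [ 0.4149 -0.0179] mid [ 0.4256 -0.0175] yaxis deg 2.1 len 0.0214 body [ 0.4151 -0.0172] ((377.5, 310.0), (46.0, 47.0), 90.0)
pix tag [338.17  300.996] pin [339.6471 311.4706] dark 21 S [0.4138 0.0627] mid [0.4249 0.0641] yaxis deg 6.7 len 0.0224 body [0.415  0.0632] ((339.5, 311.0), (46.0, 47.0), 90.0)
[0.4404 0.2863 0.3318] [-0.0002  1.      0.0003 -0.0013] [0.0768 0.8997 0.0016]
```

View pics/h.png

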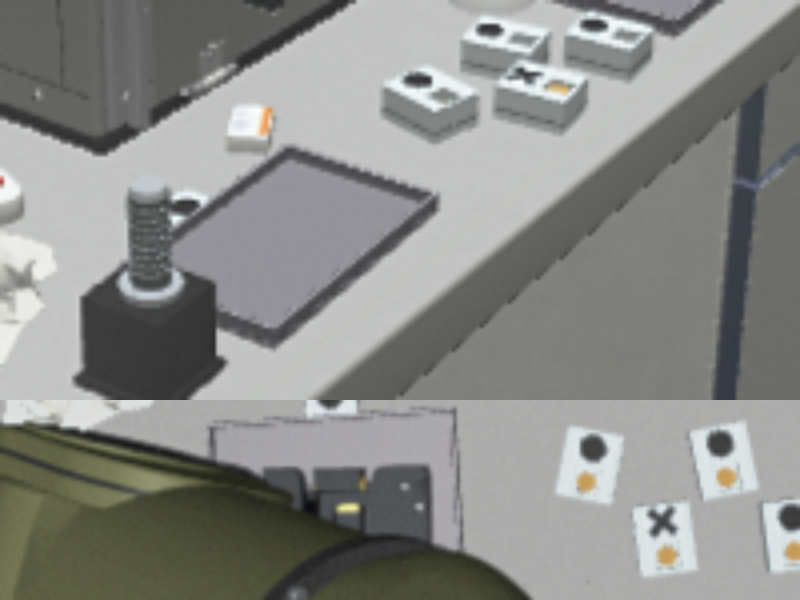

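>>> play_rows([
  [60,-0.006,-0.035,0,0,0,0],
  [60,-0.006,-0.035,0,0,0,0],
  [60,-0.007,-0.035,0.02,0,0,0],
  [60,-0.007,-0.035,0.03,0,0,0],
  [60,-0.006,-0.035,0.03,0,0,0],
  [60,0,0,0.02,0,0,6.8],
  [60,0,0,0,0,0,6.8],
  [60,0,0,0,0,0,0],
])

```text
clock: 21.95
tool_pos: [0.4726, 0.1128, 0.2313]
eef_rot: [0.116, 0.993, 0.0, -0.001]
contact_force: [-0.1, -0.2, -0.3]
opening: 0.598
finger_force: 0.0
```

>>> play_rows([
  [60,0,0,0,0,0,0],
  [60,0,0,0,0,0,0],
])

```text
clock: 22.2
tool_pos: [0.4723, 0.1115, 0.2317]
eef_rot: [0.117, 0.993, -0.0, -0.001]
contact_force: [0.3, 0.8, -0.7]
opening: 0.602
finger_force: 0.0
```

```bash
cat > st.py <<'E'
from mods import *
import sys
def st(tx=None,ty=None,phi=None,z=None):
    s=status.get_state();R=Ro.from_quat(s["eef_rot"]).as_matrix();p=s["tool_pos"]
    yaw=np.degrees(np.arctan2(-R[1,0],-R[0,0]))  # tool -x axis heading
    print("pos",p,"yaw",round(yaw,2),"tilt",np.round(R[:2,2],4),"F",s["contact_force"],"open mm",round(88*s["opening"],1),"ff",s["finger_force"],"q7",s["q"][6],"t",s["clock"])
    if tx is not None:
        d=np.array([tx,ty,z])-p;print("tool shift",R.T@d,"turn",-(phi-yaw))
E
python3 -c "
from st import *
st(.4725,.1108,-13.7,.177)"
```

```text
pos [0.4723 0.1115 0.2317] yaw -13.48 tilt [-0.0022  0.0002] F [ 0.2533  0.791  -0.6931] open mm 53.0 ff 0.0 q7 0.13171778932748007 t 22.2
tool shift [-0.0004 -0.0006  0.0547] turn 0.22381795568413487
```

>>> play_rows([
  [60,0,0,0.02,0,0,0],
  [60,0,0,0.02,0,0,0],
  [60,0,0,0.0145,0,0,0],
  [60,0,0,0,0,0,0],
  [60,0,0,0,0,0,0],
  [30,0,0,0,0,0,0],
  [30,0,0,0,0,0,0],
  [30,0,0,0,0,0,0],
], grip_force=25)

```text
clock: 23.2
tool_pos: [0.4722, 0.111, 0.1775]
eef_rot: [0.118, 0.993, -0.0, -0.001]
contact_force: [-0.6, 0.3, 4.8]
opening: 0.406
finger_force: 25.0
```

>>> play_rows([
  [30,0,0,0,0,0,0],
  [30,0,0,0,0,0,0],
])

```text
clock: 23.45
tool_pos: [0.4722, 0.111, 0.1775]
eef_rot: [0.118, 0.993, -0.0, -0.001]
contact_force: [-0.9, -0.7, 5.7]
opening: 0.407
finger_force: 25.0
```

```bash
python3 -c "
from st import *
st()"
```

```text
pos [0.4722 0.111  0.1775] yaw -13.57 tilt [-0.002  -0.0004] F [-0.9146 -0.7236  5.7012] open mm 35.8 ff 24.992786408474785 q7 0.010483908210646145 t 23.45
```

>>> play_rows([
  [30,0,0,-0.02,0,0,0],
  [30,0,0,-0.03,0,0,0],
  [30,0.014,0.034,-0.01,0,0,0],
  [30,0.014,0.034,0,0,0,0],
  [30,0.014,0.034,0,0,0,0],
  [30,0.014,0.034,0,0,0,0],
  [30,0.014,0.034,0,0,0,0],
  [30,0.012,0.031,0,0,0,0],
])

```text
clock: 24.45
tool_pos: [0.439, 0.3268, 0.2367]
eef_rot: [0.118, 0.993, -0.001, -0.002]
contact_force: [-0.3, -0.3, -2.5]
opening: 0.408
finger_force: 25.0
```

>>> play_rows([
  [30,0,0,0,0,0,10],
  [30,0,0,0,0,0,10],
  [30,0,0,0,0,0,10],
  [30,0,0,0,0,0,10],
  [30,0,0,0,0,0,10],
  [30,0,0,0,0,0,10],
  [30,0,0,0,0,0,10],
  [30,0,0,0,0,0,4.2],
])

```text
clock: 25.45
tool_pos: [0.4393, 0.3256, 0.2366]
eef_rot: [0.694, 0.72, -0.002, -0.001]
contact_force: [-0.3, 0.1, -1.8]
opening: 0.403
finger_force: 25.0
```

>>> play_rows([
  [30,0,0,0,0,0,0],
  [30,0,0,0,0,0,0],
])

```text
clock: 25.7
tool_pos: [0.4395, 0.3256, 0.2368]
eef_rot: [0.693, 0.721, -0.001, -0.001]
contact_force: [-0.2, 0.8, -1.4]
opening: 0.404
finger_force: 25.0
```

```bash
python3 -c "
from st import *
st(.454,.3255,-87.8,.180)"
```

```text
pos [0.4395 0.3256 0.2368] yaw -87.69 tilt [-0.0033 -0.0008] F [-0.2031  0.7535 -1.3846] open mm 35.6 ff 24.989645183086395 q7 -0.9434469064706376 t 25.7
tool shift [-0.0006  0.0147  0.0568] turn 0.11400303315350868
```

>>> play_rows([
  [30,0,0.0145,0.01,0,0,0],
  [30,0,0,0.02,0,0,0],
  [30,0,0,0.02,0,0,0],
  [30,0,0,0.006,0,0,0],
  [30,0,0,0,0,0,0],
  [30,0,0,0,0,0,0],
])

```text
clock: 26.45
tool_pos: [0.4545, 0.3263, 0.181]
eef_rot: [0.693, 0.721, -0.001, -0.001]
contact_force: [-0.5, -0.5, -2.3]
opening: 0.4
finger_force: 25.0
```

>>> play_rows([
  [30,0,0,0.001,0,0,0],
  [30,0,0,0,0,0,0],
  [50,0,0,0,0,0,0],
  [60,0,0,0,0,0,0],
  [60,0,0,0,0,0,0],
  [60,0,0,0,0,0,0],
])

```text
clock: 27.2
tool_pos: [0.4539, 0.3262, 0.18]
eef_rot: [0.693, 0.721, -0.001, -0.001]
contact_force: [0.2, 0.2, 0.2]
opening: 0.598
finger_force: 0.0
```

>>> play_rows([
  [60,0,0,-0.02,0,0,0],
  [60,0,0,-0.03,0,0,0],
  [60,0,-0.015,-0.01,0,0,0],
  [60,0,0,0,0,0,0],
  [60,0,0,0,0,0,-10],
  [60,0,0,0,0,0,-10],
  [60,0,0,0,0,0,-10],
  [60,0,0,0,0,0,-10],
])

```text
clock: 28.2
tool_pos: [0.4386, 0.3255, 0.2388]
eef_rot: [0.402, 0.916, -0.002, -0.002]
contact_force: [0.3, -0.2, 0.5]
opening: 0.6
finger_force: 0.0
```

>>> play_rows([
  [60,0,0,0,0,0,-10],
  [60,0,0,0,0,0,-10],
  [60,0,0,0,0,0,-10],
  [60,0,0,0,0,0,-10],
  [60,0,0,0,0,0,-10],
  [60,0,0,0,0,0,-7],
  [60,0,0,0,0,0,0],
  [60,0,0,0,0,0,0],
])

```text
clock: 29.2
tool_pos: [0.4389, 0.3256, 0.2394]
eef_rot: [-0.08, 0.997, -0.0, -0.002]
contact_force: [0.5, 0.4, -1.6]
opening: 0.599
finger_force: 0.0
```

```bash
python3 -c "
from st import *
mods()
st(.4734,.0249,9.5,.177)"
```

```text
pix tag [358.1574 280.584 ] pin [355.875  286.3125] dark 47 S [0.4661 0.0266] mid [0.4721 0.0241] yaxis deg -22.5 len 0.013 body [0.4657 0.0277] ((355.5, 286.5), (47.0, 47.0), 90.0)
pix tag [370.6018 293.842 ] pin [372.5    303.7143] dark 34 S [ 0.4284 -0.0075] mid [ 0.4389 -0.0056] yaxis deg 9.9 len 0.0213 body [ 0.429  -0.0071] ((372.5, 303.5), (47.0, 47.0), 90.0)
pix tag [338.2024 301.0506] pin [339.6471 311.4706] dark 23 S [0.4138 0.0627] mid [0.4249 0.064 ] yaxis deg 6.6 len 0.0223 body [0.4205 0.0538] ((343.87066650390625, 308.2444763183594), (47.62841796875, 37.013126373291016), 51.8427734375)
pos [0.4389 0.3257 0.2396] yaw 9.16 tilt [-0.0034 -0.0009] F [-0.1481 -0.3222 -0.1551] open mm 52.7 ff 0.0 q7 0.20469098047074322 t 29.25
tool shift [ 0.0136 -0.3024  0.0627] turn -0.34004735507165407
```

```bash
python3 - <<'E'
from mods import *
im=cams.snapshot("top");mods(im);im2=cams.snapshot("scene")
c=np.zeros((600,800,3),np.uint8)
c[:400]=cv2.resize(im[265:325,310:410],None,fx=8,fy=8,interpolation=cv2.INTER_CUBIC)[:400]
c[400:]=cv2.resize(im[255:325,190:400],None,fx=2.85,fy=2.85)[:200,:800][:, :800] if 0 else 0
c[400:,:400]=cv2.resize(im2[240:290,340:440],None,fx=4,fy=4)
c[400:,400:]=cv2.resize(im[270:320,195:295],None,fx=4,fy=4)
cv2.imwrite("pics/i.png",c[:,:,::-1])
E
```

```text
pix tag [358.1023 280.519 ] pin [355.875  286.3125] dark 47 S [0.4661 0.0266] mid [0.4721 0.0242] yaxis deg -21.8 len 0.0131 body [0.4657 0.0277] ((355.5, 286.5), (47.0, 47.0), 90.0)
pix tag [370.5973 293.8507] pin [372.5    303.7143] dark 34 S [ 0.4284 -0.0075] mid [ 0.4389 -0.0056] yaxis deg 9.9 len 0.0213 body [ 0.429  -0.0071] ((372.5, 303.5), (47.0, 47.0), 90.0)
pix tag [338.193  301.0501] pin [339.6471 311.4706] dark 23 S [0.4138 0.0627] mid [0.4249 0.064 ] yaxis deg 6.7 len 0.0223 body [0.4205 0.054 ] ((343.73785400390625, 308.2691955566406), (47.633888244628906, 37.32612991333008), 50.82634735107422)
```

View pics/i.png

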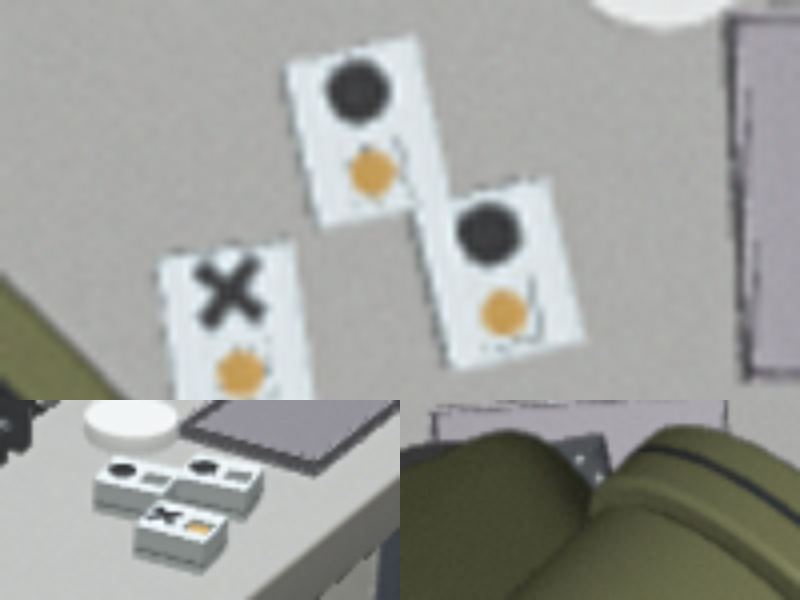

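```bash
python3 - <<'E'
from st import *
o=lambda a,b:(310+a/8-.44,265+b/8-.44)
for n,t,p,c in(("B",(358,92),(372,173),(368,130)),("C",(489,235),(503,313),(500,275))):
    T=plane("top",*o(*t),.022);P=plane("top",*o(*p),.0145);e=T-P;print(n,(T+P)/2,np.degrees(np.arctan2(e[1],e[0])),np.hypot(*e[:2]),plane("top",*o(*c),.022))
for c in([(288,65),(320,225)],[(415,210),(450,370)],[(418,37),(447,195)],[(548,180),(585,340)],[(288,65),(418,37)],[(415,210),(548,180)]):
    a,b=[plane("top",*o(*k),.022) for k in c];d=a-b;print(np.degrees(np.arctan2(d[1],d[0])),np.hypot(*d[:2]))
E
```

```text
B [0.4771 0.0277 0.0182] 9.493078245175251 0.02186461670221927 [0.4777 0.0272 0.022 ]
C [ 0.4387 -0.0059  0.0182] 10.305538882544624 0.021246462340644763 [ 0.4386 -0.0065  0.022 ]
9.592699000636069 0.04315142969419241
10.504913575929917 0.043000651160089956
8.50698104605586 0.042515182926142384
11.015499434585328 0.0431383838083834
100.67818133609005 0.03544357610819826
101.19085253769747 0.036232641166716976
```

>>> play_rows([
  [60,0.001,-0.025,0,0,0,-0.5],
  [60,0.001,-0.04,0,0,0,0],
  [60,0.001,-0.04,0,0,0,0],
  [60,0.001,-0.04,0,0,0,0],
  [60,0.001,-0.04,0,0,0,0],
  [60,0.001,-0.04,0,0,0,0],
  [60,0.001,-0.04,0,0,0,0],
  [60,0,-0.035,0,0,0,0],
])

```text
clock: 30.35
tool_pos: [0.4829, 0.0273, 0.2401]
eef_rot: [-0.084, 0.996, -0.0, -0.001]
contact_force: [1.3, 0.3, -0.1]
opening: 0.6
finger_force: 0.0
```

>>> play_rows([
  [60,0,0,0.01,0,0,0],
  [60,0,0,0,0,0,0],
  [60,0,0,0,0,0,0],
])

```text
clock: 30.72
tool_pos: [0.4826, 0.0304, 0.2301]
eef_rot: [-0.086, 0.996, 0.0, -0.001]
contact_force: [0.0, 1.4, 0.8]
opening: 0.602
finger_force: 0.0
```

```bash
python3 -c "
from st import *
st(.4798,.0279,9.7,.177)"
```

```text
pos [0.4826 0.0304 0.2301] yaw 9.88 tilt [-0.0027  0.0007] F [0.0217 1.3531 0.8444] open mm 53.0 ff 0.0 q7 0.5652165188199867 t 30.725
tool shift [ 0.0031 -0.0021  0.0531] turn 0.18042001941672225
```

>>> play_rows([
  [60,0.003,-0.002,0.015,0,0,0],
  [60,0,0,0.02,0,0,0],
  [60,0,0,0.018,0,0,0],
  [60,0,0,0,0,0,0],
  [60,0,0,0,0,0,0],
  [30,0,0,0,0,0,0],
  [30,0,0,0,0,0,0],
  [30,0,0,0,0,0,0],
])

```text
clock: 31.72
tool_pos: [0.4802, 0.0266, 0.1776]
eef_rot: [-0.085, 0.996, 0.0, -0.001]
contact_force: [-0.9, 0.5, 4.9]
opening: 0.41
finger_force: 25.0
```

>>> play_rows([
  [30,0,0,0,0,0,0],
  [30,0,0,0,0,0,0],
])

```text
clock: 31.98
tool_pos: [0.4802, 0.0266, 0.1776]
eef_rot: [-0.085, 0.996, 0.0, -0.001]
contact_force: [0.0, 0.1, 7.0]
opening: 0.407
finger_force: 25.0
```

```bash
python3 -c "
from st import *
st()"
```

```text
pos [0.4802 0.0266 0.1776] yaw 9.75 tilt [-0.0015  0.0006] F [0.0214 0.0563 6.9881] open mm 35.8 ff 24.98526692390442 q7 0.3776360433331078 t 31.975
```

>>> play_rows([
  [30,0,0,-0.02,0,0,0],
  [30,0,0,-0.03,0,0,0],
  [30,0,0.03,-0.01,0,0,0],
  [30,0,0.045,0,0,0,0],
  [30,0,0.045,0,0,0,0],
  [30,0,0.045,0,0,0,0],
  [30,0,0.045,0,0,0,0],
  [30,-0.001,0.043,0,0,0,0],
])

```text
clock: 32.98
tool_pos: [0.4378, 0.2768, 0.2367]
eef_rot: [-0.085, 0.996, -0.001, -0.002]
contact_force: [1.0, -0.6, -2.1]
opening: 0.405
finger_force: 25.0
```

>>> play_rows([
  [30,0,0,0,0,0,-10],
  [30,0,0,0,0,0,-10],
  [30,0,0,0,0,0,-10],
  [30,0,0,0,0,0,-10],
  [30,0,0,0,0,0,-10],
  [30,0,0,0,0,0,-10],
  [30,0,0,0,0,0,-10],
  [30,0,0,0,0,0,-10],
])

```text
clock: 33.98
tool_pos: [0.4383, 0.2751, 0.2366]
eef_rot: [0.707, -0.707, -0.0, 0.002]
contact_force: [-0.4, 0.5, -1.7]
opening: 0.403
finger_force: 25.0
```

>>> play_rows([
  [30,0,0,0,0,0,-2.5],
  [30,0,0,0,0,0,0],
  [30,0,0,0,0,0,0],
])

```text
clock: 34.35
tool_pos: [0.4383, 0.2755, 0.2369]
eef_rot: [0.72, -0.694, -0.001, 0.001]
contact_force: [0.5, 0.1, -2.3]
opening: 0.405
finger_force: 25.0
```

```bash
python3 -c "
from st import *
st(.456,.2765,92.2,.1803)"
```

```text
pos [0.4383 0.2755 0.2369] yaw 92.18 tilt [-0.003  -0.0012] F [ 0.5027  0.148  -2.2793] open mm 35.6 ff 24.98336434364319 q7 1.4495539250927452 t 34.35
tool shift [-0.0003 -0.0179  0.0565] turn -0.01932879929942999
```

>>> play_rows([
  [30,0,-0.0175,0.01,0,0,0],
  [30,0,0,0.02,0,0,0],
  [30,0,0,0.02,0,0,0],
  [30,0,0,0.0065,0,0,0],
  [30,0,0,0,0,0,0],
  [30,0,0,0,0,0,0],
])

```text
clock: 35.1
tool_pos: [0.4558, 0.2766, 0.1809]
eef_rot: [0.721, -0.693, -0.001, 0.001]
contact_force: [-0.1, -0.7, -0.8]
opening: 0.403
finger_force: 25.0
```

>>> play_rows([
  [30,0,0,0.0005,0,0,0],
  [30,0,0,0,0,0,0],
  [50,0,0,0,0,0,0],
  [60,0,0,0,0,0,0],
  [60,0,0,0,0,0,0],
  [60,0,0,0,0,0,0],
])

```text
clock: 35.85
tool_pos: [0.4557, 0.2765, 0.18]
eef_rot: [0.721, -0.693, -0.001, 0.001]
contact_force: [1.0, -0.5, 0.1]
opening: 0.598
finger_force: 0.0
```

>>> play_rows([
  [60,0,0,-0.02,0,0,0],
  [60,0,0,-0.03,0,0,0],
  [60,0,0.017,-0.01,0,0,0],
  [60,0,0,0,0,0,0],
  [60,0,0,0,0,0,10],
  [60,0,0,0,0,0,10],
  [60,0,0,0,0,0,10],
  [60,0,0,0,0,0,10],
])

```text
clock: 36.85
tool_pos: [0.4394, 0.2756, 0.2392]
eef_rot: [-0.437, 0.899, 0.0, -0.002]
contact_force: [-0.5, 0.4, 0.2]
opening: 0.6
finger_force: 0.0
```

>>> play_rows([
  [60,0,0,0,0,0,10],
  [60,0,0,0,0,0,10],
  [60,0,0,0,0,0,10],
  [60,0,0,0,0,0,10],
  [60,0,0,0,0,0,1.5],
  [60,0,0,0,0,0,0],
  [60,0,0,0,0,0,0],
  [60,0,0,0,0,0,0],
])

```text
clock: 37.85
tool_pos: [0.4389, 0.2757, 0.2399]
eef_rot: [-0.094, 0.996, -0.0, -0.002]
contact_force: [0.0, 0.0, -0.2]
opening: 0.598
finger_force: 0.0
```

```bash
python3 -c "
from st import *
mods()
st(.4387,-.0062,10.6,.177)"
```

```text
pix tag [366.22   304.1777] pin [372.7333 304.3333] dark 66 S [ 0.4271 -0.0079] mid [ 0.4275 -0.0009] yaxis deg 86.7 len 0.0142 body None None
pos [0.4389 0.2758 0.24  ] yaw 10.76 tilt [-0.003  -0.0004] F [ 0.436  -1.0558  0.0922] open mm 52.8 ff 0.0 q7 0.22910445403587118 t 37.9
tool shift [ 0.0526 -0.277   0.0631] turn 0.16368374556200038
```

>>> play_rows([
  [60,0.005,-0.03,0,0,0,0],
  [60,0.008,-0.042,0,0,0,0],
  [60,0.008,-0.042,0,0,0,0],
  [60,0.008,-0.042,0,0,0,0],
  [60,0.008,-0.042,0,0,0,0],
  [60,0.008,-0.042,0,0,0,0],
  [60,0.008,-0.037,0.01,0,0,0],
  [60,0,0,0,0,0,0],
])

```text
clock: 38.9
tool_pos: [0.4379, -0.0094, 0.2297]
eef_rot: [-0.091, 0.996, -0.001, -0.002]
contact_force: [0.3, -0.0, 0.5]
opening: 0.6
finger_force: 0.0
```

>>> play_rows([
  [60,0,0,0,0,0,0],
  [60,0,0,0,0,0,0],
])

```text
clock: 39.15
tool_pos: [0.4386, -0.0047, 0.2304]
eef_rot: [-0.095, 0.996, 0.001, -0.001]
contact_force: [-0.2, 0.4, -0.9]
opening: 0.6
finger_force: 0.0
```

```bash
python3 - <<'E'
from st import *
st(.438,-.0063,10.6,.177)
im=cams.snapshot("scene")
for l in("module_pass_1","module_reject_1"):
    for d in finder.regions_of("scene",l):
        q=np.argwhere(d["mask"]);print(l,round(d["score"],2),q.mean(0)[::-1],q.min(0),q.max(0),len(q))
for n,x,y in(("C",.4385,-.0063),("R",.4249,.064),("A",.454,.3255),("B",.456,.2737)):print(n,proj("scene",(x,y,.018)))
E
```

```text
pos [ 0.4386 -0.0047  0.2304] yaw 10.87 tilt [-0.002  0.001] F [-0.2005  0.4484 -0.9278] open mm 52.8 ff 0.0 q7 0.4544909975202013 t 39.15
tool shift [ 0.0008 -0.0015  0.0534] turn 0.27430348275994376
module_pass_1 0.77 [308.8966 315.9944] [306 295] [327 320] 358
module_pass_1 0.56 [323.2627 305.2597] [296 309] [317 334] 335
module_pass_1 0.55 [395.3221 261.3858] [254 385] [269 405] 267
module_reject_1 0.31 [237.5712 298.3843] [288 220] [308 255] 562
C (np.float64(394.79963739471964), np.float64(258.17961315130844))
R (np.float64(384.8684526742642), np.float64(270.53826207400584))
A (np.float64(307.0200921428054), np.float64(314.8031524249005))
B (np.float64(321.27103583763926), np.float64(303.87664964956855))
```

>>> play_rows([
  [60,0.001,-0.0015,0.015,0,0,0],
  [60,0,0,0.02,0,0,0],
  [60,0,0,0.018,0,0,0],
  [60,0,0,0,0,0,0],
  [60,0,0,0,0,0,0],
  [30,0,0,0,0,0,0],
  [30,0,0,0,0,0,0],
  [30,0,0,0,0,0,0],
])

```text
clock: 40.3
tool_pos: [0.4376, -0.0077, 0.1777]
eef_rot: [-0.094, 0.996, 0.0, -0.001]
contact_force: [-0.0, 0.1, 5.9]
opening: 0.406
finger_force: 24.8
```

>>> play_rows([
  [30,0,0,0,0,0,0],
  [30,0,0,0,0,0,0],
])

```text
clock: 40.55
tool_pos: [0.4376, -0.0077, 0.1777]
eef_rot: [-0.094, 0.996, 0.0, -0.001]
contact_force: [-0.0, -0.6, 6.5]
opening: 0.403
finger_force: 24.8
```

```bash
python3 -c "
from st import *
st(.440,.2215,10.6,.23)"
```

```text
pos [ 0.4376 -0.0077  0.1777] yaw 10.75 tilt [-0.0018  0.0001] F [-0.028  -0.5822  6.4608] open mm 35.5 ff 24.84866738319397 q7 -0.02346686912645718 t 40.55
tool shift [-0.045   0.2247 -0.0523] turn 0.14682051165704912
```

>>> play_rows([
  [30,0,0,-0.02,0,0,0],
  [30,0,0,-0.03,0,0,0],
  [30,-0.007,0.035,-0.01,0,0,0],
  [30,-0.008,0.04,0,0,0,0],
  [30,-0.008,0.04,0,0,0,0],
  [30,-0.008,0.04,0,0,0,0],
  [30,-0.007,0.04,0,0,0,0],
  [30,-0.006,0.03,0,0,0,0],
])

```text
clock: 41.55
tool_pos: [0.4398, 0.2228, 0.2302]
eef_rot: [-0.094, 0.996, -0.001, 0.001]
contact_force: [0.8, -0.5, -1.1]
opening: 0.408
finger_force: 24.9
```

>>> play_rows([
  [30,0,0,0,0,0,-10],
  [30,0,0,0,0,0,-10],
  [30,0,0,0,0,0,-10],
  [30,0,0,0,0,0,-10],
  [30,0,0,0,0,0,-10],
  [30,0,0,0,0,0,-10],
  [30,0,0,0,0,0,-10],
  [30,0,0,0,0,0,-10],
])

```text
clock: 42.55
tool_pos: [0.4401, 0.2206, 0.2299]
eef_rot: [0.713, -0.701, 0.002, 0.001]
contact_force: [0.1, -0.2, -1.2]
opening: 0.403
finger_force: 24.9
```

>>> play_rows([
  [30,0,0,0,0,0,-1.5],
  [30,0,0,0,0,0,0],
  [30,0,0,0,0,0,0],
])

```text
clock: 42.92
tool_pos: [0.4402, 0.2211, 0.2302]
eef_rot: [0.72, -0.694, 0.002, 0.0]
contact_force: [0.3, 0.2, -2.0]
opening: 0.407
finger_force: 24.9
```

```bash
python3 -c "
from st import *
st(.458,.2215,92.2,.1803)"
```

```text
pos [0.4402 0.2211 0.2302] yaw 92.08 tilt [ 0.0025 -0.0027] F [ 0.2765  0.1637 -1.9867] open mm 35.8 ff 24.858046174049377 q7 1.472943001353626 t 42.925
tool shift [ 0.0001 -0.0177  0.05  ] turn -0.11787991294706046
```

>>> play_rows([
  [30,0,-0.0175,0.01,0,0,0],
  [30,0,0,0.02,0,0,0],
  [30,0,0,0.015,0,0,0],
  [30,0,0,0.0045,0,0,0],
  [30,0,0,0,0,0,0],
  [30,0,0,0,0,0,0],
])

```text
clock: 43.68
tool_pos: [0.4579, 0.2218, 0.1811]
eef_rot: [0.72, -0.694, 0.002, -0.0]
contact_force: [0.3, -0.5, -2.4]
opening: 0.402
finger_force: 24.9
```

>>> play_rows([
  [30,0,0,0.0003,0,0,0],
  [30,0,0,0,0,0,0],
  [50,0,0,0,0,0,0],
  [60,0,0,0,0,0,0],
  [60,0,0,0,0,0,0],
  [60,0,0,0,0,0,0],
])

```text
clock: 44.42
tool_pos: [0.4578, 0.2217, 0.1805]
eef_rot: [0.72, -0.694, 0.002, -0.0]
contact_force: [-0.1, -0.2, -0.1]
opening: 0.605
finger_force: 0.0
```

>>> play_rows([
  [60,0,0,-0.02,0,0,0],
  [60,0,0,-0.03,0,0,0],
  [60,0,0.017,-0.01,0,0,0],
  [60,0,0,0,0,0,0],
  [60,0,0,0,0,0,10],
  [60,0,0,0,0,0,10],
  [60,0,0,0,0,0,10],
  [60,0,0,0,0,0,10],
])

```text
clock: 45.42
tool_pos: [0.4412, 0.221, 0.2397]
eef_rot: [-0.437, 0.899, -0.002, 0.0]
contact_force: [-0.6, 0.1, -0.3]
opening: 0.597
finger_force: 0.0
```

>>> play_rows([
  [60,0,0,0,0,0,10],
  [60,0,0,0,0,0,10],
  [60,0,0,0,0,0,10],
  [60,0,0,0,0,0,10],
  [60,0,0,0,0,0,5],
  [60,0,0,0,0,0,0],
  [60,0,0,0,0,0,0],
  [60,0,0,0,0,0,0],
])

```text
clock: 46.42
tool_pos: [0.4408, 0.2211, 0.2403]
eef_rot: [-0.063, 0.998, -0.001, 0.001]
contact_force: [-0.4, 0.5, -0.3]
opening: 0.596
finger_force: 0.0
```

```bash
python3 -c "
from st import *
mods()
st(.4249,.064,6.8,.177)"
```

```text
pos [0.4407 0.2211 0.2403] yaw 7.2 tilt [ 0.0023 -0.0023] F [-0.6205 -0.1122 -0.7101] open mm 52.8 ff 0.0 q7 0.25616099357447997 t 46.475
tool shift [ 0.0355 -0.1537  0.0636] turn 0.4017284295951944
```

```bash
python3 - <<'E'
from st import *
im=cams.snapshot("scene");hsv=cv2.cvtColor(im,cv2.COLOR_RGB2HSV)
b=((hsv[...,0]>8)&(hsv[...,0]<30)&(hsv[...,1]>90)&(hsv[...,2]>100)).astype(np.uint8);b[:,:340]=0;b[:,440:]=0;b[:230]=0;b[300:]=0
n,l,s,c=cv2.connectedComponentsWithStats(b)
for i in range(1,n):
    if s[i,4]>3: print(c[i],s[i,4],plane("scene",*c[i],.019))
print("was",proj("scene",(.4138,.0627,.019)))
for l in("module_pass_1","module_reject_1"):
    for d in finder.regions_of("scene",l):
        q=np.argwhere(d["mask"]);print(l,round(d["score"],2),q.mean(0)[::-1],len(q))
E
```

```text
[361.2 236.5] 10 [ 0.5732 -0.0628  0.019 ]
[341.2222 253.4444] 9 [0.558 0.052 0.019]
[389.1667 271.6667] 6 [0.413  0.0645 0.019 ]
was (np.float64(389.25562815694093), np.float64(271.27183505800406))
module_pass_1 0.83 [323.2908 305.4362] 337
module_pass_1 0.83 [308.6807 316.1346] 379
module_pass_1 0.72 [335.8602 294.6416] 279
module_pass_1 0.67 [237.5456 297.8761] 581
module_reject_1 0.91 [384.7946 274.0536] 336
```

>>> play_rows([
  [60,0.008,-0.033,0,0,0,0],
  [60,0.009,-0.04,0,0,0,0.4],
  [60,0.009,-0.04,0,0,0,0],
  [60,0.009,-0.04,0.01,0,0,0],
  [60,0,0,0,0,0,0],
  [60,0,0,0,0,0,0],
  [60,0,0,0,0,0,0],
])

```text
clock: 47.5
tool_pos: [0.4249, 0.0663, 0.2309]
eef_rot: [-0.06, 0.998, -0.0, 0.002]
contact_force: [-0.2, 0.8, 0.2]
opening: 0.597
finger_force: 0.0
```

```bash
python3 -c "
from st import *
st(.4249,.064,6.8,.177)"
```

```text
pos [0.4249 0.0663 0.2309] yaw 6.88 tilt [ 0.0035 -0.0005] F [-0.2195  0.8167  0.1929] open mm 52.5 ff 0.0 q7 0.2553544945102822 t 47.5
tool shift [ 0.0004 -0.0023  0.0539] turn 0.08129579642351548
```

>>> play_rows([
  [60,0,-0.0015,0.015,0,0,0],
  [60,0,0,0.02,0,0,0],
  [60,0,0,0.018,0,0,0],
  [60,0,0,0,0,0,0],
  [60,0,0,0,0,0,0],
  [30,0,0,0,0,0,0],
  [30,0,0,0,0,0,0],
  [30,0,0,0,0,0,0],
])

```text
clock: 48.5
tool_pos: [0.4236, 0.0631, 0.1831]
eef_rot: [-0.06, 0.998, -0.003, -0.002]
contact_force: [0.5, 0.0, 5.2]
opening: 0.401
finger_force: 25.0
```

>>> play_rows([
  [30,0,0,0,0,0,0],
  [30,0,0,0,0,0,0],
])

```text
clock: 48.75
tool_pos: [0.4236, 0.0631, 0.1831]
eef_rot: [-0.06, 0.998, -0.003, -0.002]
contact_force: [-1.0, 1.2, 6.4]
opening: 0.398
finger_force: 25.0
```

```bash
python3 -c "
from st import *
st(.44,-.1515,6.8,.237)"
```

```text
pos [0.4236 0.0631 0.1831] yaw 6.86 tilt [-0.0043 -0.0057] F [-1.019   1.195   6.3935] open mm 35.0 ff 25.008504688739777 q7 -0.30731860922675264 t 48.75
tool shift [ 0.0096 -0.2153 -0.0528] turn 0.06418587087647953
```

>>> play_rows([
  [50,0,0,0,0,0,0],
  [60,0,0,0,0,0,0],
  [60,0,0,0,0,0,0],
  [60,0,0,0.003,0,0,0],
  [60,0,0,0.003,0,0,0],
  [60,0,0,0,0,0,0],
])

```text
clock: 49.5
tool_pos: [0.4234, 0.0626, 0.1762]
eef_rot: [-0.059, 0.998, -0.003, -0.003]
contact_force: [0.3, -0.6, -0.4]
opening: 0.599
finger_force: 0.0
```

```bash
python3 -c "
from st import *
st(.4249,.064,6.8,.177);print(status.get_state()['q'])"
```

```text
pos [0.4234 0.0626 0.1762] yaw 6.82 tilt [-0.0058 -0.0063] F [ 0.3356 -0.6284 -0.423 ] open mm 52.7 ff 0.0 q7 -0.3358219668764965 t 49.5
tool shift [-0.0016  0.0012 -0.0008] turn 0.018994851589715367
[-0.0741  0.9444 -0.295   2.275   1.7675  0.2474 -0.3358]
```

>>> play_rows([
  [30,0,0,0,0,0,0],
  [30,0,0,0,0,0,0],
  [30,0,0,0,0,0,0],
  [30,0,0,0,0,0,0],
  [30,0,0,0,0,0,0],
  [30,0,0,-0.015,0,0,0],
  [30,0,0,-0.02,0,0,0],
  [30,0,0,-0.02,0,0,0],
])

```text
clock: 50.5
tool_pos: [0.4234, 0.0628, 0.227]
eef_rot: [-0.06, 0.998, -0.005, -0.005]
contact_force: [0.3, -0.5, -1.9]
opening: 0.407
finger_force: 25.0
```

>>> play_rows([
  [30,0.001,-0.03,0,0,0,0],
  [30,0.002,-0.038,0,0,0,0],
  [30,0.002,-0.038,0,0,0,0],
  [30,0.002,-0.038,0,0,0,0],
  [30,0.001,-0.038,0,0,0,0],
  [30,0.001,-0.033,0,0,0,0],
  [30,0,0,0,0,0,0],
  [30,0,0,0,0,0,0],
])

```text
clock: 51.5
tool_pos: [0.44, -0.1513, 0.2284]
eef_rot: [-0.06, 0.998, -0.004, -0.005]
contact_force: [-0.5, -0.2, -2.7]
opening: 0.407
finger_force: 25.0
```

```bash
python3 -c "
from st import *
st(.44,-.1515,6.8,.237);print(status.get_state()['q'])"
```

```text
pos [ 0.44   -0.1513  0.2284] yaw 6.88 tilt [-0.0085 -0.008 ] F [-0.5079 -0.2311 -2.6954] open mm 35.8 ff 24.993851333856583 q7 0.8736830092168578 t 51.5
tool shift [ 0.0001 -0.0003 -0.0086] turn 0.07626742855553204
[ 0.4776  0.8458 -0.4057  2.1583  1.0444  0.3599  0.8737]
```

>>> play_rows([
  [30,0,0,0,-0.4,-0.54,0],
  [30,0,0,0,0,0,10],
  [30,0,0,0,0,0,10],
  [30,0,0,0,0,0,10],
  [30,0,0,0,0,0,10],
  [30,0,0,0,0,0,10],
  [30,0,0,0,0,0,10],
  [30,0,0,0,0,0,10],
])

```text
clock: 52.5
tool_pos: [0.4403, -0.1505, 0.2286]
eef_rot: [0.525, 0.851, -0.0, 0.0]
contact_force: [-0.4, 0.5, -1.9]
opening: 0.407
finger_force: 25.0
```

>>> play_rows([
  [30,0,0,0,0,0,10],
  [30,0,0,0,0,0,10],
  [30,0,0,0,0,0,6.1],
  [30,0,0,0,0,0,0],
  [30,0,0,0,0,0,0],
])

```text
clock: 53.12
tool_pos: [0.4402, -0.1513, 0.2285]
eef_rot: [0.701, 0.713, -0.0, 0.0]
contact_force: [-0.3, 1.3, -2.1]
opening: 0.402
finger_force: 25.0
```

```bash
python3 -c "
from st import *
st(.456,-.1515,-89.25,.1795)"
```

```text
pos [ 0.4402 -0.1513  0.2285] yaw -89.07 tilt [ 0.0002 -0.0007] F [-0.2592  1.3073 -2.0788] open mm 35.4 ff 24.99363726004958 q7 -0.1484865727727695 t 53.125
tool shift [-0.0005  0.0157  0.049 ] turn 0.1831403369154856
```

>>> play_rows([
  [30,0,0.0155,0.01,0,0,0],
  [30,0,0,0.02,0,0,0],
  [30,0,0,0.012,0,0,0],
  [30,0,0,0.0055,0,0,0],
  [30,0,0,0,0,0,0],
  [30,0,0,0,0,0,0],
])

```text
clock: 53.88
tool_pos: [0.4557, -0.1518, 0.1814]
eef_rot: [0.702, 0.712, -0.0, 0.001]
contact_force: [-0.2, -0.1, -3.0]
opening: 0.405
finger_force: 25.0
```

>>> play_rows([
  [30,0,0,0.001,0,0,0],
  [30,0,0,0.001,0,0,0],
  [30,0,0,0,0,0,0],
  [50,0,0,0,0,0,0],
  [60,0,0,0,0,0,0],
  [60,0,0,0,0,0,0],
  [60,0,0,0,0,0,0],
])

```text
clock: 54.75
tool_pos: [0.4557, -0.1517, 0.179]
eef_rot: [0.702, 0.712, -0.0, 0.0]
contact_force: [-0.1, 0.4, 0.1]
opening: 0.599
finger_force: 0.0
```

>>> play_rows([
  [60,0,0,-0.02,0,0,0],
  [60,0,0,-0.03,0,0,0],
  [60,0,-0.02,-0.03,0,0,0],
  [60,0,-0.02,-0.03,0,0,0],
  [60,0,0,-0.03,0,0,0],
  [60,-0.04,0,-0.03,0,0,0],
  [60,-0.04,0,-0.03,0,0,0],
  [60,0,0,0,0,0,0],
])

```text
clock: 55.75
tool_pos: [0.4165, -0.2356, 0.3808]
eef_rot: [0.705, 0.709, -0.0, 0.003]
contact_force: [-0.8, 0.9, -0.3]
opening: 0.6
finger_force: 0.0
```

```bash
python3 - <<'E'
from st import *
st()
a=cams.snapshot("top");b=cams.snapshot("scene")
c=np.zeros((600,800,3),np.uint8)
c[:240]=cv2.resize(a[230:326,160:480],None,fx=2.5,fy=2.5)
c[240:]=cv2.resize(b[220:340,250:450],None,fx=3,fy=3)[:360,:600].repeat(1,1) if 0 else 0
c[240:,:600]=cv2.resize(b[220:340,250:450],None,fx=3,fy=3)
cv2.imwrite("pics/j.png",c[:,:,::-1])
E
```

```text
pos [ 0.4165 -0.2356  0.3808] yaw -89.65 tilt [ 0.0043 -0.0046] F [-0.8383  0.9035 -0.2535] open mm 52.8 ff 0.0 q7 0.10078147047148935 t 55.75
```

View pics/j.png

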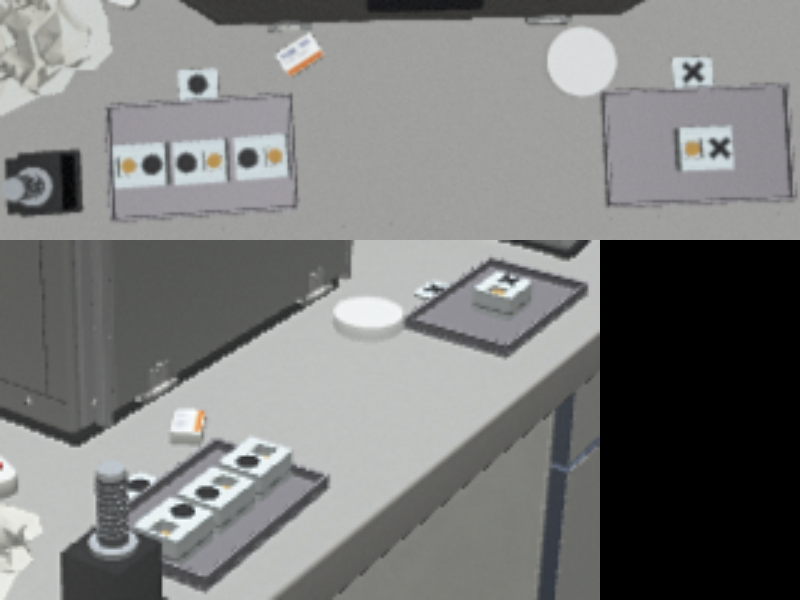

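```bash
python3 -c "
from plant import r
print(r.finish_job())"
```

```text
the job is handed in; nothing more can be done
None
```

I drove the pins of all three round-tag modules fully home and laid those modules in the round-badge tray. The one cross-tag module is in the cross-badge tray with its pin untouched, the punch is back in its block, and the job was handed in at about 56 s (no verdict shown).

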